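# Show the welded coupon at the viewing gate

## Task

Take the welded test coupon (the plate with the raised weld bead, not the plain blank) out of the leaning rack and hold it up for inspection at the viewing gate: upright, weld side flat against the two rails, centred between the two tabs, the weld level with the middle of the gap between the rails. The gate is locked at an unknown depth, so feel for it gently, press the coupon on the rails with only about 5 N and hold it still there for two seconds. Then set it back in its own bay of the rack, leaning as before, and let go, leaving the blank, the tin and the tube offcut where they are.

Things in the scene. Friction and masses are not known exactly. Their poses are not given: they have to be found in the camera images.
- coupon: welded test coupon: bare steel plate 95 mm wide, 130 mm tall, 8 mm thick, 0.6 to 0.95 kg. Origin: middle of its bottom edge, mid thickness. z runs up the plate, y across its width, x out of the welded face (the other face is flat). At the start it leans in one of the rack's two bays, top 35 degrees from vertical towards the robot, weld side up and away from the robot
- weld (a point): middle of the coupon's weld bead, on the plate's welded face, 38 mm above the bottom edge. The bead is level (along the coupon's y), 84 mm long, 9 mm wide, and stands 5 mm proud of that face
- top_edge (a point): middle of the coupon's top edge, 130 mm above its bottom edge: grip the 8 mm thickness here, the tool tilted 35 degrees so as to come down along the plate. In the rack both faces are free from 60 mm above the bottom edge upwards. Lift it out straight along its own z
- blank: plain steel plate of the same size with no weld, leaning in the rack's other bay; same origin and axes; to be left alone
- rack: fixed two-bay rack, base 130 x 250 x 10 mm. Origin: centre of its underside; x away from the robot, z up. Bays at y = +60 and -60 mm. A plate's bottom edge rests at x = 30, z = 30 mm on a ledge square to the plate, behind a 12 mm lip; two back rests 14 mm wide, 35 mm either side of the bay's middle, bear its underside up to 55 mm from the bottom edge
- stand: fixed viewing stand, base 160 x 250 x 12 mm, 235 mm high with its gate. Origin: centre of its underside; x away from the robot, square to the rails, y along them, z up. The rails' robot-side faces lie at one x between -55 and -5 mm: the gate is locked on its slide at a depth that differs each time and is not reported. The gate is rigid and stays put under 80 N
- aim (a point): point fixed on the stand at x = 0, y = 0, z = 190 mm: level with the middle of the gap between the gate's two rails (12 mm square bars, centres at z = 165 and 215 mm) and halfway along them. The weld belongs level with it: then the coupon's bottom edge is at z = 152 mm and both rails bear on it, up to 69 mm from its bottom edge; above that the faces are free for fingers
- middle (a point): point fixed on the stand at x = 0, y = 0, z = 235 mm, level with the tops of the two small upright tabs on the far side of the upper rail at y = +56 and -56 mm, halfway between them. Uprights stand with inner faces at y = +97 and -97 mm, up to z = 228 mm; between them, above z = 46 mm, there are only rails and tabs
- tin: round aluminium tin, 60 mm diameter, 50 mm high, beyond the tube; a bystander, origin under its centre; leave it where it is
- tube: square steel tube offcut, 180 x 30 x 30 mm, lying along x between the rack and the stand; a bystander, origin under its centre; leave it where it is

How it is judged:
By the outcome, as a careful person would: the job done as asked, in the order asked, and still so for the second after the job is handed in, with the robot touching nothing.
It also fails if it takes over 72 s, if anything falls off the work surface, if the arm or the gripper's body presses on something with over 40 N, if the wrist force passes 120 N, or if a joint passes its speed limit or range.

## Robot

A 6-joint arm with a two-finger parallel gripper is mounted at the origin on the work surface. World frame = base frame: x ahead of the robot, y to its left, z up, the work surface at z = 0. Lengths are in m, angles in rad, forces in N, time in s.
With the tool pointing down it reaches from about 0.375 to 0.9 m from the base axis. Payload 3.1 kg.
Tool frame: the origin (TCP) lies between the finger pads; the fingertips stand 17 mm ahead of it and the grasp point (between the pads) lies 2 mm behind it; z points along the fingers, y is the line along which they close (so a half turn about z gives the same grasp; the last joint's range is limited). The gripper opens to 85 mm and grips with 20 to 120 N. Pads are 22 mm wide; open, the fingers measure 114 mm over their backs; the gripper's body (76 mm by 85 mm) begins 54 mm behind the grasp point. The pads swing forward as they close: fully open they stand 13 mm farther back than shut.
Start: joints at [-1.337, 0.527, 1.433, -0, 1.181, -0.178], TCP at [0.25, -0.573, 0.248] pointing down, gripper open.
Joint ranges: [-3.08, 3.08], [-0.75, 2.2], [0.22, 2.44], [-1.43, 4.57], [0, 2.65], [-2.85, 2.85]. Speed limits (rad/s): [2.79, 2.79, 3.14, 3.14, 3.14, 3.14].

## Interface

Orientations are given as a unit quaternion [x, y, z, w].
In Python, from station import sense, vision, order gives the robot as it stands.
- The arm moves only by the shell command python3 -m crank 'ROWS' [OPENING] [FORCE]. ROWS is JSON, a list of rows, each an object with "dp": the shift along the world's x, y, z in units of 30 mm (1.0 is 30 mm), a list of three; "angular": the turn, a rotation vector about the world's x, y, z in degrees, a list of three. In form: [{"dp": [dx, dy, dz], "angular": [ax, ay, az]}, ...]. A call has 1 to 20 rows; each row shifts and turns the commanded pose from where the row before left it; what a row does not reach is not made up. A row lasts 1/10 s, in which the tool goes at most 50 mm and 8.59 degrees, less where a joint would pass 70% of its speed; a pose out of reach is approached as far as the arm can. A call is refused whole if a number of a shift passes 1 or a number of a turn 8.59, either way. A call with a gripper value outside its range is refused whole. OPENING is the closure, from 0 (fully open) to 1 (shut), set as the call begins (- or left out, the last holds). The fingers move at their own pace and stop on an object; FORCE is the grip in N (left out, the last holds). Time passes only in rows, so rows that do not move let the fingers close. It gives the time, the measured TCP pose, the force, the opening and the grip force at its end, in the units of the state.
- sense(): the state, without advancing time (a new reading comes with each control period).
- vision.snapshot(name): name is "scene" or "top"; returns a dict with "image" (480x640x3 uint8, blue, green, red), "range_z" (480x640 float32, m along the optical axis (not along the pixel's ray), 0 where there is no reading), "mtx" (3x3 intrinsics, pixels), "pose" (4x4, takes a point from camera to world coordinates). Camera axes: x right, y down, z forward; pixel columns grow to the right and rows downward; lengths in m; the calibration is good to about 2 mm. A picture is of the moment at which its call begins.
- order.sign_off(): hands the job in; it is judged then, once.
The state is a dict: "t": time; "q": joint angles; "qd": joint speeds; "tau": joint torques, N m; "tcp_pos": TCP position; "tool_rot": TCP orientation; "force": force on the tool from outside, world axes, zero at the start; "ft_torque": the same for the moment, N m; "finger_gap": opening from 0.0 (shut) to 1.0 (fully open); "gripper_force": force on a finger pad.
Only numpy, scipy, OpenCV 4.12 (cv2) and the standard library are available. Lean on these libraries where they do the work, as an engineer would, in place of code of your own. Each camera call takes 0.05 s, during which the arm holds its last target. There are 200 camera calls.

## Working session

There is one attempt and no reset: what is moved stays moved. The work goes in short steps, Python scripts to look and compute and a shell command to move; the robot and the scene stay as the last step left them, time stands still between calls to the robot, and variables do not carry over. Pictures are saved under pics/ and viewed, at most 10 in all, crops included, and the job is handed in when it is done.

```bash
ls; mkdir -p pics; cat > h.py <<'E'
import numpy as np,cv2
from station import sense,vision,order
def snap(n):
    d=vision.snapshot(n); z=d["range_z"]; K=np.array(d["mtx"]); T=np.array(d["pose"])
    v,u=np.mgrid[0:z.shape[0],0:z.shape[1]]
    P=np.stack([(u-K[0,2])/K[0,0]*z,(v-K[1,2])/K[1,1]*z,z],-1)
    W=P@T[:3,:3].T+T[:3,3]; W[z<=0]=np.nan
    return d["image"],W,T
E
python3 - <<'E'
from h import *
for n in("top","scene"):
    i,W,T=snap(n); cv2.imwrite(f"pics/{n}.png",i); np.save(f"{n}.npy",W); print(n,T.round(3))
print(sense())
E
```

```text
pics
top [[ 0.028 -0.987  0.16   0.437]
 [-0.999 -0.031 -0.021  0.002]
 [ 0.026 -0.159 -0.987  1.006]
 [ 0.     0.     0.     1.   ]]
scene [[-0.799  0.438 -0.413  1.058]
 [ 0.602  0.577 -0.552  0.641]
 [-0.003 -0.689 -0.725  1.025]
 [ 0.     0.     0.     1.   ]]
{'t': 0.1, 'q': array([-1.33748384e+00,  5.28412956e-01,  1.43379092e+00, -5.84510841e-06,
        1.18144296e+00, -1.78516437e-01]), 'qd': array([-0.0002633 , -0.003308  , -0.00303038, -0.00108179, -0.00195781,
        0.00094028]), 'tau': array([-5.61433353e-04, -4.43304992e+01, -1.78586340e+01, -2.60135857e-04,
        3.84954576e-03, -4.81137850e-07]), 'tcp_pos': array([ 0.25004649, -0.57211218,  0.24740171]), 'tool_rot': array([ 9.78873677e-01,  2.04463371e-01, -3.08384711e-05, -1.02663389e-03]), 'force': array([ 0.17328593, -0.92965892,  0.03214981]), 'ft_torque': array([ 0.0038735 , -0.03839648, -0.06260406]), 'gripper_force': 0.0, 'finger_gap': 1.0010056019129978}
```

View pics/top.png

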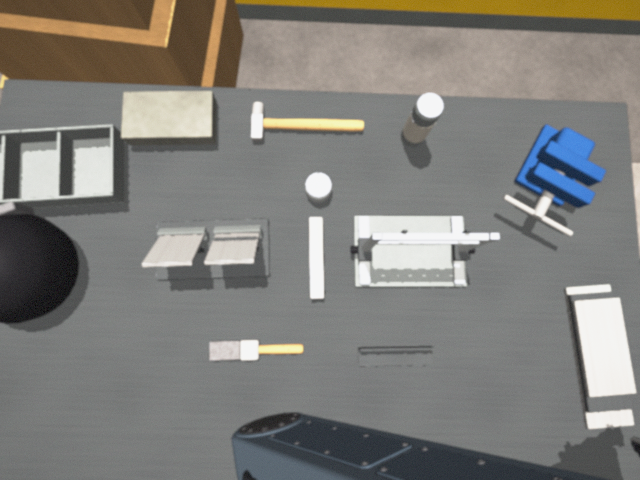

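View pics/scene.png

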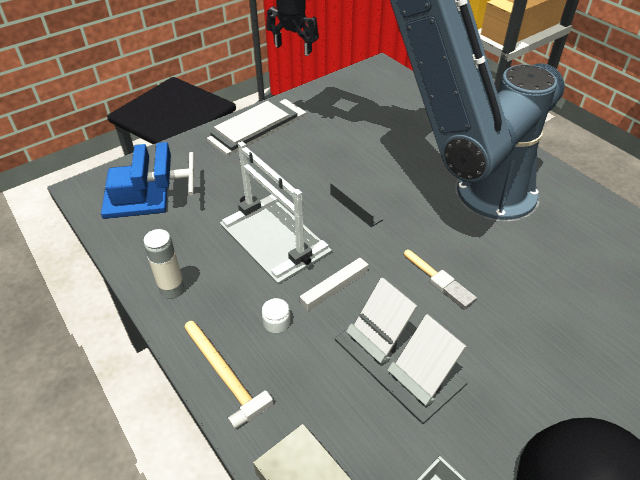

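The welded coupon is the plate nearer the stand (bead at scene (377,328); top view plate at about (235,245)). The blank is at scene (428,360). The stand is at top (415,250), the tube at (316,258) and the tin at (318,187).

```bash
cat > m.py <<'E'
from h import *
def plate(W,poly,roi):
    m=np.zeros(W.shape[:2],np.uint8); cv2.fillPoly(m,[np.array(poly)],1)
    p=W[m>0]; p=p[~np.isnan(p).any(1)]
    for _ in range(3):
        c=p.mean(0); n=np.linalg.svd(p-c,full_matrices=False)[2][2]; p=p[abs((p-c)@n)<.004]
    n*=np.sign(n[2]); 
    x0,y0,x1,y1=roi; q=W[y0:y1,x0:x1].reshape(-1,3); q=q[~np.isnan(q).any(1)]
    q=q[abs((q-c)@n)<.004]; q=q[np.linalg.norm(q-c,axis=1)<.12]
    Y=np.cross([0,0,1],n);Y/=np.linalg.norm(Y);Z=np.cross(n,Y)
    uv=np.c_[(q-c)@Y,(q-c)@Z]
    print("n",n.round(3),"tilt",np.degrees(np.arcsin(n[2])).round(1),"yaw",np.degrees(np.arctan2(n[1],n[0])).round(2))
    u=uv[abs(uv[:,1])<.03,0]; v=uv[abs(uv[:,0])<.03,1]
    up=uv[uv[:,1]>0,0]
    print("u",np.percentile(u,[.5,99.5]),"v",np.percentile(v,[.5,99.5]),cv2.minAreaRect(uv.astype(np.float32)))
    uc=np.percentile(u,[.5,99.5]).mean(); vt=np.percentile(v,99.5)
    print("top_mid(midthick)",(c+Y*uc+Z*vt-n*.004).round(4),"bottom",(c+Y*uc+Z*(vt-.13)-n*.004).round(4),"Z",Z.round(3))
W=np.load("scene.npy")
print("coupon");plate(W,[(381,284),(411,299),(398,328),(367,308)],(330,265,425,375))
print("blank");plate(W,[(432,322),(460,345),(440,378),(408,355)],(380,305,475,410))
for n,rois in(("top",dict(stand=(345,205,480,300),rack=(140,205,280,290),tube=(300,210,335,305),tin=(300,165,340,210))),("scene",dict(stand=(210,130,340,285)))):
    W=np.load(n+".npy")
    for k,(x0,y0,x1,y1) in rois.items():
        q=W[y0:y1,x0:x1].reshape(-1,3); q=q[~np.isnan(q).any(1)]
        for a,b in {"stand":[(.007,.018),(.15,.20),(.205,.226),(.226,.25)],"rack":[(.006,.015)],"tube":[(.02,.04)],"tin":[(.03,.07)]}[k]:
            s=q[(q[:,2]>a)&(q[:,2]<b)]
            if len(s)>5: print(n,k,(a,b),len(s),cv2.minAreaRect((s[:,:2]*1000).astype(np.float32)),"z",np.percentile(s[:,2],[5,50,95]).round(4),"x",np.percentile(s[:,0],[1,50,99]).round(4),"y",np.percentile(s[:,1],[1,50,99]).round(4))
E
python3 m.py
```

```text
coupon
n [0.848 0.006 0.53 ] tilt 32.0 yaw 0.39
u [-0.05047847  0.10182093] v [-0.11783633  0.03220847] ((0.031393274664878845, -0.04215579479932785), (0.16646675765514374, 0.15295854210853577), 2.15285062789917)
top_mid(midthick) [0.5165 0.1949 0.1397] bottom [0.5853 0.1954 0.0295] Z [-0.53  -0.004  0.848]
blank
n [0.816 0.055 0.575] tilt 35.1 yaw 3.84
u [-0.1182813   0.04237759] v [-0.11686413  0.04446913] ((-0.03755531460046768, -0.03686627745628357), (0.16347907483577728, 0.16589532792568207), 0.832229733467102)
top_mid(midthick) [0.5103 0.2512 0.1379] bottom [0.5849 0.2562 0.0315] Z [-0.574 -0.038  0.818]
top stand (0.007, 0.018) 5198 ((566.515380859375, -213.60595703125), (158.5985565185547, 251.05828857421875), 1.9620269536972046) z [0.0087 0.0117 0.0147] x [0.4878 0.5515 0.6457] y [-0.335  -0.2132 -0.0904]
top stand (0.15, 0.2) 358 ((562.2868041992188, -207.737060546875), (214.9944610595703, 11.548775672912598), 89.87494659423828) z [0.162  0.1705 0.1854] x [0.557  0.5626 0.5676] y [-0.3109 -0.2    -0.1004]
top stand (0.205, 0.226) 826 ((567.77783203125, -198.56024169921875),
[... 1113 characters left out ...]
77 0.0138 0.017 ] x [0.2823 0.569  0.6491] y [-0.6327 -0.23   -0.0891]
scene stand (0.15, 0.2) 692 ((566.428955078125, -214.2919921875), (15.102779388427734, 230.668701171875), 2.1145811080932617) z [0.1577 0.1723 0.1927] x [0.5573 0.5682 0.5757] y [-0.325  -0.2028 -0.1009]
scene stand (0.205, 0.226) 548 ((568.1717529296875, -214.2558135986328), (17.803112030029297, 229.52159118652344), 1.8249340057373047) z [0.2098 0.2218 0.2253] x [0.5579 0.5688 0.5777] y [-0.3238 -0.2019 -0.1003]
scene stand (0.226, 0.25) 118 ((568.9026489257812, -214.58193969726562), (18.239742279052734, 230.51315307617188), 1.8874818086624146) z [0.2263 0.2297 0.2369] x [0.5569 0.5692 0.5781] y [-0.3291 -0.1619 -0.0997]
```

```bash
cat > m2.py <<'E'
from h import *
def plate(W,poly,k):
    m=np.zeros(W.shape[:2],np.uint8); cv2.fillPoly(m,[np.array(poly)],1)
    p=W[m>0]; p=p[~np.isnan(p).any(1)]
    c=np.median(p,0)
    for _ in range(4):
        n=np.linalg.svd(p-p.mean(0),full_matrices=False)[2][2]; c=p.mean(0); p=p[abs((p-c)@n)<.003]
    n*=np.sign(n[2])
    d=abs((W-c)@n)<.004
    d&=(W[...,2]>.045)
    lab=cv2.connectedComponents(d.astype(np.uint8),connectivity=4)[1]
    l=np.bincount(lab[(m>0)&(lab>0)]).argmax(); q=W[lab==l]
    q=q[abs((q-c)@n)<.004]; n2=np.linalg.svd(q-q.mean(0),full_matrices=False)[2][2]; n2*=np.sign(n2[2])
    Y=np.cross([0,0,1],n2);Y/=np.linalg.norm(Y);Z=np.cross(n2,Y); c=q.mean(0)
    uv=np.c_[(q-c)@Y,(q-c)@Z]; r=cv2.minAreaRect((uv*1000).astype(np.float32))
    print(k,len(q),"n",n2.round(3),"tilt",np.degrees(np.arcsin(n2[2])).round(1),"yaw",np.degrees(np.arctan2(n2[1],n2[0])).round(2),r)
    s=uv[abs(uv[:,1])<.03]; lo,hi=np.percentile(s[:,0],[1,99]); vt=np.percentile(uv[abs(uv[:,0])<.03,1],99.5)
    t=c+Y*(lo+hi)/2+Z*vt-n2*.004
    print(" width",hi-lo,"top",t.round(4),"bottom",(t-Z*.13).round(4))
Ws=np.load("scene.npy");Wt=np.load("top.npy")
plate(Ws,[(381,284),(411,299),(398,328),(367,308)],"coupon scene")
plate(Ws,[(432,322),(460,345),(440,378),(408,355)],"blank scene")
plate(Wt,[(218,238),(250,238),(248,252),(214,252)],"coupon top")
plate(Wt,[(165,238),(195,238),(185,255),(155,255)],"blank top")
q=Wt[205:290,140:280].reshape(-1,3); q=q[(q[:,2]>.006)&(q[:,2]<.014)&(q[:,1]>.09)]
for lo in(0,.5,1,2): print(np.percentile(q[:,1],[lo,100-lo]).round(4))
b=q[q[:,0]<.51]; 
for y in np.arange(.12,.36,.04):
    s=b[abs(b[:,1]-y)<.01]
    if len(s): print("front edge",y.round(2),np.percentile(s[:,0],3).round(4))
s=q[q[:,0]>.6]
for y in np.arange(.12,.36,.04):
    s2=s[abs(s[:,1]-y)<.01]
    if len(s2): print("back edge",y.round(2),np.percentile(s2[:,0],97).round(4))
E
python3 m2.py
```

```text
coupon scene 1404 n [0.83  0.035 0.557] tilt 33.9 yaw 2.45 ((-7.020473480224609, -14.807003021240234), (96.80179595947266, 116.16664123535156), 1.3419692516326904)
 width 0.09350109878760497 top [0.5162 0.1655 0.1387] bottom [0.5886 0.1686 0.0308]
blank scene 2787 n [0.816 0.056 0.575] tilt 35.1 yaw 3.94 ((-1.3036308288574219, -1.7493400573730469), (119.50218963623047, 96.7872543334961), 89.87379455566406)
 width 0.09391797240521566 top [0.5079 0.2842 0.138 ] bottom [0.5825 0.2894 0.0317]
coupon top 1284 n [0.807 0.052 0.589] tilt 36.1 yaw 3.67 ((0.4149513244628906, -6.758613586425781), (95.44691467285156, 118.42599487304688), 0.5387793779373169)
 width 0.09366672808233585 top [0.5155 0.1655 0.1374] bottom [0.5919 0.1704 0.0323]
blank top 1310 n [0.815 0.052 0.577] tilt 35.2 yaw 3.63 ((1.2054252624511719, -5.209663391113281), (117.65113830566406, 96.1896743774414), 89.87140655517578)
 width 0.09393576854055097 top [0.5081 0.2849 0.1376] bottom [0.5829 0.2897 0.0314]
[0.1004 0.3829]
[0.1022 0.3543]
[0.1035 0.3516]
[0.1059 0.3477]
front edge 0.12 0.5011
front edge 0.16 0.498
front edge 0.2 0.4945
front edge 0.24 0.4933
front edge 0.28 0.4899
front edge 0.32 0.4866
back edge 0.12 0.6299
back edge 0.16 0.6267
back edge 0.2 0.623
back edge 0.24 0.6214
back edge 0.28 0.6182
back edge 0.32 0.6164
```

```bash
cat >> h.py <<'E'
from scipy.spatial.transform import Rotation as R
def Rplate(yaw,lean): # lean deg towards robot
    return R.from_euler("ZY",[yaw,-lean],degrees=True)   # cols: n, width, up
def Rtool(Rp):
    n,w,u=Rp.as_matrix().T; z=-u; y=n
    return R.from_matrix(np.c_[np.cross(y,z),y,z])
def go(pos,Rt,label=""):
    s=sense(); d=(np.array(pos)-s["tcp_pos"])/.03
    rv=np.degrees((Rt*R.from_quat(s["tool_rot"]).inv()).as_rotvec())
    print(label,"t",round(s["t"],2),"d30",d.round(3),"rot",rv.round(2),"rows>=",np.ceil(max(abs(d).max(),abs(rv).max()/8.59,np.linalg.norm(rv)/8.59)),"F",s["force"].round(2),"gap",round(s["finger_gap"],3))
TOP=np.array([.5158,.1655,.138]); RK=Rplate(3.75,35); UP=RK.as_matrix()[:,2]
E
python3 -c "
from h import *
print(UP)
go([.42,.12,.30],Rtool(RK),'via')
go(TOP+UP*.07,Rtool(RK),'pre')
go(TOP-UP*.026,Rtool(RK),'grasp')"
```

```text
[-0.57234837 -0.03751369  0.81915204]
via t 0.1 d30 [ 5.665 23.07   1.753] rot [-19.44 -31.89  67.82] rows>= 24.0 F [ 0.17 -0.93  0.03] gap 1.001
pre t 0.1 d30 [ 7.523 24.5   -1.735] rot [-19.44 -31.89  67.82] rows>= 25.0 F [ 0.17 -0.93  0.03] gap 1.001
grasp t 0.1 d30 [ 9.354 24.62  -4.357] rot [-19.44 -31.89  67.82] rows>= 25.0 F [ 0.17 -0.93  0.03] gap 1.001
```

```bash
python3 -m crank '[{"dp":[0.3,0.887,0.1],"angular":[-0.75,-1.23,2.61]},{"dp":[0.3,0.887,0.1],"angular":[-0.75,-1.23,2.61]},{"dp":[0.3,0.887,0.1],"angular":[-0.75,-1.23,2.61]},{"dp":[0.3,0.887,0.1],"angular":[-0.75,-1.23,2.61]},{"dp":[0.3,0.887,0.1],"angular":[-0.75,-1.23,2.61]},{"dp":[0.3,0.887,0.1],"angular":[-0.75,-1.23,2.61]},{"dp":[0.3,0.887,0.1],"angular":[-0.75,-1.23,2.61]},{"dp":[0.3,0.887,0.1],"angular":[-0.75,-1.23,2.61]},{"dp":[0.3,0.887,0.1],"angular":[-0.75,-1.23,2.61]},{"dp":[0.3,0.887,0.1],"angular":[-0.75,-1.23,2.61]},{"dp":[0.3,0.887,0.1],"angular":[-0.75,-1.23,2.61]},{"dp":[0.3,0.887,0.1],"angular":[-0.75,-1.23,2.61]},{"dp":[0.3,0.887,0.1],"angular":[-0.75,-1.23,2.61]}]' 0.5 60
python3 -c "
from h import *
go([.42,.12,.30],Rtool(RK),'via')"
```

```text
t: 1.4
tcp_pos: [0.3672, -0.2254, 0.2872]
tool_rot: [0.864, 0.478, 0.117, 0.11]
force: [0.5, 1.2, -0.1]
finger_gap: 0.498
gripper_force: 0.0
via t 1.4 d30 [ 1.762 11.513  0.426] rot [ -9.66 -15.77  33.82] rows>= 12.0 F [ 0.52  1.2  -0.15] gap 0.498
```

```bash
python3 -m crank '[{"dp":[0.14,0.887,0.03],"angular":[-0.75,-1.23,2.61]},{"dp":[0.14,0.887,0.03],"angular":[-0.75,-1.23,2.61]},{"dp":[0.14,0.887,0.03],"angular":[-0.75,-1.23,2.61]},{"dp":[0.14,0.887,0.03],"angular":[-0.75,-1.23,2.61]},{"dp":[0.14,0.887,0.03],"angular":[-0.75,-1.23,2.61]},{"dp":[0.14,0.887,0.03],"angular":[-0.75,-1.23,2.61]},{"dp":[0.14,0.887,0.03],"angular":[-0.75,-1.23,2.61]},{"dp":[0.14,0.887,0.03],"angular":[-0.75,-1.23,2.61]},{"dp":[0.14,0.887,0.03],"angular":[-0.75,-1.23,2.61]},{"dp":[0.14,0.887,0.03],"angular":[-0.75,-1.23,2.61]},{"dp":[0.14,0.887,0.03],"angular":[-0.75,-1.23,2.61]},{"dp":[0.14,0.887,0.03],"angular":[-0.75,-1.23,2.61]},{"dp":[0.14,0.887,0.03],"angular":[-0.75,-1.23,2.61]},{"dp":[0,0,0],"angular":[0,0,0]}]'
python3 -c "
from h import *
go(TOP+UP*.05,Rtool(RK),'pre');print(sense()['q'])"
```

```text
t: 2.8
tcp_pos: [0.421, 0.1215, 0.2986]
tool_rot: [0.649, 0.698, 0.221, 0.206]
force: [-1.6, -0.0, 0.0]
finger_gap: 0.502
gripper_force: 0.0
pre t 2.8 d30 [ 2.207  1.404 -3.988] rot [ 0.04  0.17 -0.35] rows>= 4.0 F [-1.56 -0.03  0.03] gap 0.502
[-0.00316429  0.04452619  2.20343313  0.15144336  0.28429004 -0.20712745]
```

```bash
python3 -m crank '[{"dp":[0.37,0.234,-0.665],"angular":[0,0,-0.06]},{"dp":[0.37,0.234,-0.665],"angular":[0,0,-0.06]},{"dp":[0.37,0.234,-0.665],"angular":[0,0,-0.06]},{"dp":[0.37,0.234,-0.665],"angular":[0,0,-0.06]},{"dp":[0.37,0.234,-0.665],"angular":[0,0,-0.06]},{"dp":[0.37,0.234,-0.665],"angular":[0,0,-0.06]},{"dp":[0,0,0],"angular":[0,0,0]},{"dp":[0,0,0],"angular":[0,0,0]}]'
python3 -c "
from h import *
go(TOP+UP*.05,Rtool(RK),'pre');go(TOP-UP*.028,Rtool(RK),'grasp');print(sense()['q'])
i,W,T=snap('scene');cv2.imwrite('pics/pre.png',cv2.resize(i[200:440,300:500],(750,600)[::1] if 0 else (500,600)))"
```

```text
t: 3.6
tcp_pos: [0.4947, 0.1552, 0.1951]
tool_rot: [0.655, 0.698, 0.216, 0.194]
force: [-0.1, 0.6, 0.4]
finger_gap: 0.498
gripper_force: 0.0
pre t 3.6 d30 [-0.25   0.281 -0.538] rot [-0.66 -1.29 -0.17] rows>= 1.0 F [-0.1   0.62  0.38] gap 0.498
grasp t 3.6 d30 [ 1.238  0.379 -2.668] rot [-0.66 -1.29 -0.17] rows>= 3.0 F [-0.1   0.62  0.38] gap 0.498
[ 8.84357033e-02  3.97151035e-01  2.15331242e+00 -2.20911191e-01
  1.79538582e-03  2.44894514e-01]
```

View pics/pre.png

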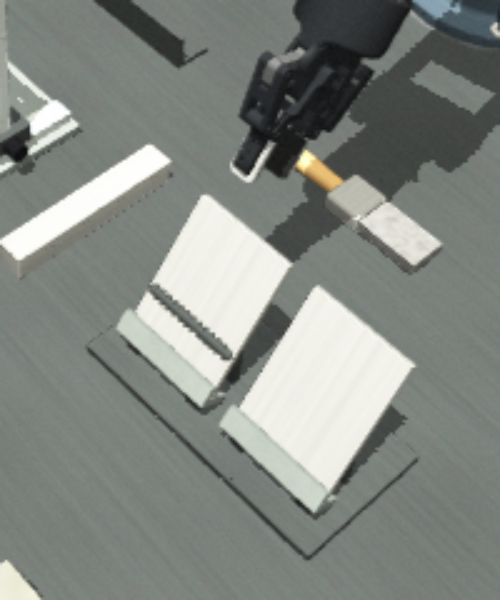

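The image shows the weld plate below the open fingers, at about (215,290), with the blank and the rack in place. The arm is stopped by joint 5 at its 0 limit, a wrist singularity. I'll fit a kinematic model to plan the wrist branch.

```bash
cat > kin.py <<'E'
import numpy as np
from scipy.spatial.transform import Rotation as R
from scipy.optimize import least_squares
E=lambda s,a:R.from_euler(s,a)
# p: a1,h,lat,L2,ex,L3,Lt
def fk(q,p):
    A=E("z",q[0]); B=A*E("y",q[1]); C=B*E("y",q[2]); D=C*E("z",q[3])*E("y",q[4]); T=D*E("z",q[5])
    a1,h,lat,L2,ex,L3,Lt=p
    pos=A.apply([a1,lat,h])+B.apply([0,0,L2])+C.apply([ex,0,L3])+D.apply([0,0,Lt])
    return pos,T
data=[([-1.33748384e+00,5.28412956e-01,1.43379092e+00,-5.8e-06,1.18144296e+00,-1.78516437e-01],[.25004649,-.57211218,.24740171],[.978873677,.204463371,-3e-5,-.00102663]),
([-.00316429,.04452619,2.20343313,.15144336,.28429004,-.20712745],[.421,.1215,.2986],[.649,.698,.221,.206]),
([8.84357033e-02,3.97151035e-01,2.15331242e+00,-2.20911191e-01,1.79538582e-03,2.44894514e-01],[.4947,.1552,.1951],[.655,.698,.216,.194])]
if __name__=="__main__":
    z=np.zeros(7)
    Cs=[(fk(q,z)[1].inv()*R.from_quat(r)) for q,_,r in data]
    print("tool const",[c.as_rotvec().round(3) for c in Cs])
    f=lambda p:np.r_[np.concatenate([fk(q,p)[0]-x for q,x,_ in data]),.002*(p-[0,.3,.1,.4,0,.4,.2])]
    s=least_squares(f,[0,.3,.1,.4,0,.4,.2]); print(s.x.round(4),(s.fun[:9]*1000).round(2))
    np.save("kin.npy",s.x)
E
python3 kin.py
```

```text
tool const [array([-0.   ,  0.   ,  1.571]), array([-1.00e-03,  0.00e+00,  1.57e+00]), array([ 1.000e-03, -1.000e-03,  1.571e+00])]
[1.000e-04 2.742e-01 1.110e-01 5.879e-01 1.141e-01 3.916e-01 2.796e-01] [ 0.    0.    0.   -0.    0.   -0.01  0.   -0.01  0.  ]
```

```bash
cat >> kin.py <<'E'
P=np.load("kin.npy") if __name__!="__main__" else None
LO=np.array([-3.08,-.75,.22,-1.43,0,-2.85]);HI=np.array([3.08,2.2,2.44,4.57,2.65,2.85])
def ik(pos,Rt,n=40,seed=None):
    G=np.random.default_rng(0); out=[]
    def f(q):
        x,T=fk(q,P); return np.r_[(x-pos)*5,((T*E("z",np.pi/2)).inv()*Rt).as_rotvec()]
    for i in range(n):
        q0=seed if seed is not None else np.r_[G.uniform(-.8,.8),G.uniform(0,1),G.uniform(1.2,2.4),G.uniform(-1.4,4.5),G.uniform(.05,1.5),G.uniform(-2.8,2.8)]
        s=least_squares(f,np.clip(q0,LO+1e-6,HI-1e-6),bounds=(LO,HI))
        if s.cost<1e-7 and not any(np.allclose(s.x,o,atol=.02) for o in out): out.append(s.x)
        if seed is not None: break
    return out
E
cat > t.py <<'E'
from h import *; from kin import *
HT=R.from_euler("z",np.pi)
g=TOP-UP*.028
for nm,pos,Rp in (("pre",TOP+UP*.05,RK),("grasp",g,RK),("lift100",g+UP*.1,RK),("gate",np.array([.5665-.01,-.2136,.254]),Rplate(1.96,0)),("gatehi",np.array([.5665-.08,-.2136,.30]),Rplate(1.96,0)),("mid",np.array([.45,0,.42]),Rplate(3,0))):
    for sg,RT in(("+",Rtool(Rp)),("-",Rtool(Rp)*HT)):
        for q in ik(pos,RT): print(nm,sg,q.round(3))
E
python3 t.py
```

```text
pre - [ 0.125  0.442  2.188  3.475  0.105 -0.283]
grasp - [ 0.119  0.628  2.127  3.278  0.226 -0.09 ]
lift100 + [0.128 0.386 2.199 3.731 0.064 2.604]
lift100 - [ 0.128  0.386  2.199  3.731  0.064 -0.537]
gate + [-0.554  0.482  1.501  0.     1.158 -0.588]
gate - [-0.554  0.482  1.501 -0.     1.158  2.554]
gatehi + [-0.624  0.34   1.603  0.     1.198 -0.658]
gatehi - [-0.624  0.34   1.603 -0.     1.198  2.483]
mid + [-0.249  0.103  1.586  0.     1.453 -0.302]
mid - [-0.249  0.103  1.586  0.     1.453  2.84 ]
```

```bash
cat >> kin.py <<'E'
def tp(q):
    x,T=fk(q,P); return x,T*E("z",np.pi/2)
def plan(qs,ang=7.5,mm=25,start=None):
    from h import sense
    s=sense(); pos,rot=s["tcp_pos"],R.from_quat(s["tool_rot"]); rows=[]; minz=9
    for a,b in zip(qs[:-1],qs[1:]):
        a,b=np.array(a),np.array(b); N=200
        last=a; k=0
        tot=0; px,pr=tp(a)
        acc=[]
        for i in range(1,N+1):
            x,r=tp(a+(b-a)*i/N); acc.append(max(np.degrees((r*pr.inv()).magnitude())/ang,np.linalg.norm(x-px)*1000/mm,np.abs(b-a).max()/N/.17)); px,pr=x,r
        c=np.cumsum(acc); n=int(np.ceil(c[-1]))
        for j in range(1,n+1):
            i=np.searchsorted(c,c[-1]*j/n*(1-1e-9))+1
            x,r=tp(a+(b-a)*min(i,N)/N)
            d=((x-pos)/.03).round(2); w=np.degrees((r*rot.inv()).as_rotvec()).round(1)
            rows.append((d,w)); pos=pos+d*.03; rot=R.from_rotvec(np.radians(w))*rot; minz=min(minz,pos[2])
        print("-- seg",n,"end",pos.round(3))
    import json
    for i in range(0,len(rows),20):
        print(json.dumps([{"dp":(d+0).tolist(),"angular":(w+0).tolist()} for d,w in rows[i:i+20]],separators=(",",":")))
E
cat > t2.py <<'E'
from h import *; from kin import *
q=sense()["q"]
pre=ik(TOP+UP*.06,Rtool(RK)*R.from_euler("z",np.pi))[0]; print(pre.round(3))
plan([q,[.0,.08,2.2,.15,.28,-.2],[.05,.1,2.2,1.8,.28,-.25],[.12,.2,2.25,3.4,.15,-.25],pre],ang=8,mm=28)
E
python3 t2.py
```

```text
[ 0.126  0.417  2.194  3.558  0.086 -0.365]
-- seg 5 end [0.424 0.123 0.285]
-- seg 12 end [0.477 0.21  0.347]
-- seg 12 end [0.471 0.158 0.289]
-- seg 4 end [0.481 0.163 0.187]
[{"dp":[-0.35,-0.37,0.63],"angular":[-0.8,0.0,-0.5]},{"dp":[-0.42,-0.32,0.62],"angular":[-0.5,0.1,-0.4]},{"dp":[-0.47,-0.22,0.6],"angular":[-0.1,0.1,0.0]},{"dp":[-0.54,-0.14,0.6],"angular":[0.2,0.1,0.3]},{"dp":[-0.56,-0.04,0.55],"angular":[0.6,-0.1,0.6]},{"dp":[0.04,0.41,0.04],"angular":[6.0,0.1,-4.7]},{"dp":[0.06,0.4,0.07],"angular":[6.0,0.1,-4.9]},{"dp":[0.08,0.36,0.1],"angular":[5.5,0.1,-4.5]},{"dp":[0.12,0.35,0.14],"angular":[6.0,0.1,-4.8]},{"dp":[0.13,0.32,0.16],"angular":[5.9,0.2,-4.9]},{"dp":[0.15,0.28,0.18],"angular":[5.5,0.2,-4.5]},{"dp":[0.18,0.25,0.21],"angular":[5.9,0.2,-4.9]},{"dp":[0.19,0.2,0.23],"angular":[5.9,0.2,-4.9]},{"dp":[0.19,0.15,0.22],"angular":[5.5,0.2,-4.6]},{"dp":[0.21,0.12,0.24],"angular":[5.8,0.3,-4.9]},{"dp":[0.21,0.07,0.24],"angular":[5.9,0.3,-5.0]},{"dp":[0.21,0.02,0.23],"angular":[5.4,0.3,-4.7]},{"dp":[0.13,-0.09,0.0],"angular":[5.3,1.2,-5.3]},{"dp":[0.12,-0.13,-0.03],"angular":[5.3,1.3,-5.4]},{"dp":[0.09,-0.15,-0.06],"angular":[5.2,1.4,-5.4]}]
[{"dp":[0.06,-0.16,-0.1],"angular":[4.8,1.4,-5.1]},{"dp":[0.03,-0.18,-0.13],"angular":[5.1,1.6,-5.5]},{"dp":[0.0,-0.18,-0.17],"angular":[5.1,1.7,-5.5]},{"dp":[-0.04,-0.18,-0.18],"angular":[4.7,1.6,-5.2]},{"dp":[-0.06,-0.17,-0.23],"angular":[5.0,1.8,-5.5]},{"dp":[-0.1,-0.17,-0.24],"angular":[5.0,1.9,-5.5]},{"dp":[-0.12,-0.13,-0.25],"angular":[4.6,1.8,-5.2]},{"dp":[-0.15,-0.12,-0.28],"angular":[4.9,1.9,-5.6]},{"dp":[-0.17,-0.1,-0.28],"angular":[4.7,1.8,-5.2]},{"dp":[0.15,0.04,-0.85],"angular":[0.0,3.3,-0.4]},{"dp":[0.11,0.04,-0.84],"angular":[0.0,3.3,-0.4]},{"dp":[0.07,0.05,-0.85],"angular":[0.1,3.3,-0.3]},{"dp":[0.02,0.06,-0.85],"angular":[0.1,3.1,-0.3]}]
```

```bash
python3 -m crank '[{"dp":[-0.35,-0.37,0.63],"angular":[-0.8,0.0,-0.5]},{"dp":[-0.42,-0.32,0.62],"angular":[-0.5,0.1,-0.4]},{"dp":[-0.47,-0.22,0.6],"angular":[-0.1,0.1,0.0]},{"dp":[-0.54,-0.14,0.6],"angular":[0.2,0.1,0.3]},{"dp":[-0.56,-0.04,0.55],"angular":[0.6,-0.1,0.6]},{"dp":[0.04,0.41,0.04],"angular":[6.0,0.1,-4.7]},{"dp":[0.06,0.4,0.07],"angular":[6.0,0.1,-4.9]},{"dp":[0.08,0.36,0.1],"angular":[5.5,0.1,-4.5]},{"dp":[0.12,0.35,0.14],"angular":[6.0,0.1,-4.8]},{"dp":[0.13,0.32,0.16],"angular":[5.9,0.2,-4.9]},{"dp":[0.15,0.28,0.18],"angular":[5.5,0.2,-4.5]},{"dp":[0.18,0.25,0.21],"angular":[5.9,0.2,-4.9]},{"dp":[0.19,0.2,0.23],"angular":[5.9,0.2,-4.9]},{"dp":[0.19,0.15,0.22],"angular":[5.5,0.2,-4.6]},{"dp":[0.21,0.12,0.24],"angular":[5.8,0.3,-4.9]},{"dp":[0.21,0.07,0.24],"angular":[5.9,0.3,-5.0]},{"dp":[0.21,0.02,0.23],"angular":[5.4,0.3,-4.7]}]'
python3 - <<'E'
from h import *; from kin import *
s=sense(); print(s["q"].round(3), fk(s["q"],P)[0]-s["tcp_pos"])
pre=ik(TOP+UP*.06,Rtool(RK)*R.from_euler("z",np.pi))[0]
plan([s["q"],[.12,.2,2.25,3.4,.15,-.25],pre],ang=8,mm=28)
E
```

```text
t: 5.35
tcp_pos: [0.4769, 0.2107, 0.348]
tool_rot: [0.888, 0.084, 0.433, -0.13]
force: [-0.0, 0.3, 0.3]
finger_gap: 0.502
gripper_force: 0.0
[ 0.054  0.099  2.2    1.812  0.275 -0.254] [ 8.40553046e-06 -9.94374304e-06 -1.73143963e-05]
-- seg 12 end [0.471 0.158 0.289]
-- seg 4 end [0.481 0.163 0.187]
[{"dp":[0.13,-0.09,0.0],"angular":[5.3,1.2,-5.3]},{"dp":[0.12,-0.13,-0.04],"angular":[5.3,1.4,-5.3]},{"dp":[0.08,-0.15,-0.07],"angular":[5.1,1.4,-5.4]},{"dp":[0.06,-0.16,-0.1],"angular":[4.9,1.4,-5.1]},{"dp":[0.03,-0.18,-0.14],"angular":[5.1,1.6,-5.5]},{"dp":[0.0,-0.18,-0.17],"angular":[5.0,1.7,-5.4]},{"dp":[-0.03,-0.17,-0.18],"angular":[4.7,1.6,-5.2]},{"dp":[-0.07,-0.18,-0.22],"angular":[5.0,1.8,-5.5]},{"dp":[-0.09,-0.16,-0.25],"angular":[5.0,1.9,-5.5]},{"dp":[-0.12,-0.14,-0.25],"angular":[4.6,1.7,-5.2]},{"dp":[-0.15,-0.13,-0.28],"angular":[4.9,1.9,-5.5]},{"dp":[-0.17,-0.09,-0.28],"angular":[4.6,1.8,-5.2]},{"dp":[0.16,0.03,-0.84],"angular":[0.0,3.4,-0.4]},{"dp":[0.11,0.04,-0.84],"angular":[0.1,3.2,-0.4]},{"dp":[0.07,0.05,-0.86],"angular":[0.0,3.3,-0.3]},{"dp":[0.02,0.06,-0.84],"angular":[0.1,3.2,-0.4]}]
```

Works exactly as modelled.

```bash
python3 -m crank '[{"dp":[0.13,-0.09,0.0],"angular":[5.3,1.2,-5.3]},{"dp":[0.12,-0.13,-0.04],"angular":[5.3,1.4,-5.3]},{"dp":[0.08,-0.15,-0.07],"angular":[5.1,1.4,-5.4]},{"dp":[0.06,-0.16,-0.1],"angular":[4.9,1.4,-5.1]},{"dp":[0.03,-0.18,-0.14],"angular":[5.1,1.6,-5.5]},{"dp":[0.0,-0.18,-0.17],"angular":[5.0,1.7,-5.4]},{"dp":[-0.03,-0.17,-0.18],"angular":[4.7,1.6,-5.2]},{"dp":[-0.07,-0.18,-0.22],"angular":[5.0,1.8,-5.5]},{"dp":[-0.09,-0.16,-0.25],"angular":[5.0,1.9,-5.5]},{"dp":[-0.12,-0.14,-0.25],"angular":[4.6,1.7,-5.2]},{"dp":[-0.15,-0.13,-0.28],"angular":[4.9,1.9,-5.5]},{"dp":[-0.17,-0.09,-0.28],"angular":[4.6,1.8,-5.2]},{"dp":[0.16,0.03,-0.84],"angular":[0.0,3.4,-0.4]},{"dp":[0.11,0.04,-0.84],"angular":[0.1,3.2,-0.4]},{"dp":[0.07,0.05,-0.86],"angular":[0.0,3.3,-0.3]},{"dp":[0.02,0.06,-0.84],"angular":[0.1,3.2,-0.4]},{"dp":[0,0,0],"angular":[0,0,0]},{"dp":[0,0,0],"angular":[0,0,0]}]'
cat >> h.py <<'E'
RP=Rtool(RK)*R.from_euler("z",np.pi)
E
python3 -c "
from h import *
print(sense()['q'].round(3));go(TOP+UP*.06,RP,'pre');go(TOP-UP*.028,RP,'grasp')"
```

```text
t: 7.15
tcp_pos: [0.4819, 0.1634, 0.187]
tool_rot: [0.698, -0.65, 0.206, -0.22]
force: [-0.1, 0.9, 0.7]
finger_gap: 0.497
gripper_force: 0.0
[ 0.126  0.418  2.194  3.541  0.087 -0.353]
pre t 7.15 d30 [-0.014 -0.006  0.004] rot [ 0.11  0.06 -0.26] rows>= 1.0 F [-0.1   0.92  0.66] gap 0.497
grasp t 7.15 d30 [ 1.665  0.104 -2.399] rot [ 0.11  0.06 -0.26] rows>= 3.0 F [-0.1   0.92  0.66] gap 0.497
```

```bash
python3 -m crank '[{"dp":[0.28,0.017,-0.4],"angular":[0,0,-0.04]},{"dp":[0.28,0.017,-0.4],"angular":[0,0,-0.04]},{"dp":[0.28,0.017,-0.4],"angular":[0,0,-0.04]},{"dp":[0.28,0.017,-0.4],"angular":[0,0,-0.04]},{"dp":[0.28,0.017,-0.4],"angular":[0,0,-0.04]},{"dp":[0.28,0.017,-0.4],"angular":[0,0,-0.04]},{"dp":[0,0,0],"angular":[0,0,0]},{"dp":[0,0,0],"angular":[0,0,0]}]'
python3 -c "
from h import *
go(TOP-UP*.028,RP,'grasp')
i,W,T=snap('scene');cv2.imwrite('pics/grasp.png',cv2.resize(i[220:400,320:480],None,fx=3.3,fy=3.3))"
```

```text
t: 7.95
tcp_pos: [0.5325, 0.1668, 0.1156]
tool_rot: [0.696, -0.651, 0.207, -0.219]
force: [-0.6, -0.3, 0.0]
finger_gap: 0.496
gripper_force: 0.0
grasp t 7.95 d30 [-0.022 -0.007 -0.018] rot [ 0.1   0.08 -0.04] rows>= 1.0 F [-0.58 -0.3   0.02] gap 0.496
```

View pics/grasp.png

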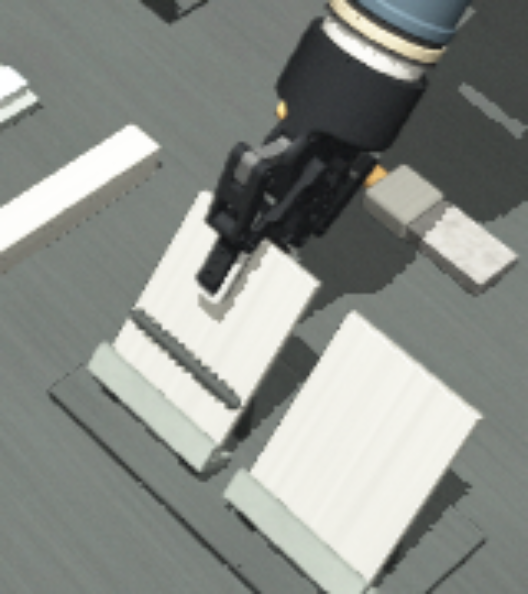

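The fingers straddle the top of the weld plate, one pad above its face at about (215,280) and well clear of the bead. Closing gently.

```bash
python3 -m crank '[{"dp":[0,0,0],"angular":[0,0,0]},{"dp":[0,0,0],"angular":[0,0,0]},{"dp":[0,0,0],"angular":[0,0,0]},{"dp":[0,0,0],"angular":[0,0,0]},{"dp":[0,0,0],"angular":[0,0,0]},{"dp":[0,0,0],"angular":[0,0,0]},{"dp":[0,0,0],"angular":[0,0,0]},{"dp":[0,0,0],"angular":[0,0,0]}]' 1 20; python3 -c "
from h import *
s=sense();go(TOP-UP*.028,RP,'grasp');print(s['ft_torque'],s['tcp_pos'])"
```

```text
t: 8.8
tcp_pos: [0.5325, 0.1669, 0.115]
tool_rot: [0.696, -0.651, 0.206, -0.219]
force: [-3.4, -0.3, 5.7]
finger_gap: 0.092
gripper_force: 26.1
grasp t 8.8 d30 [-0.021 -0.01   0.001] rot [ 0.1   0.05 -0.03] rows>= 1.0 F [-3.35 -0.28  5.69] gap 0.092
[ 4.43627253e-02  1.82676638e-01 -1.30893072e-04] [0.53245961 0.16685161 0.11502315]
```

```bash
python3 -c "
from h import *
s=sense();np.savez('grasp.npz',p=s['tcp_pos'],r=s['tool_rot'])"
python3 -m crank '[{"dp":[0,0,0],"angular":[0,0,0]},{"dp":[0,0,0],"angular":[0,0,0]},{"dp":[0,0,0],"angular":[0,0,0]},{"dp":[-0.095,-0.006,0.137],"angular":[0,0,0]},{"dp":[-0.19,-0.0125,0.273],"angular":[0,0,0]},{"dp":[-0.19,-0.0125,0.273],"angular":[0,0,0]},{"dp":[-0.19,-0.0125,0.273],"angular":[0,0,0]},{"dp":[-0.19,-0.0125,0.273],"angular":[0,0,0]},{"dp":[-0.19,-0.0125,0.273],"angular":[0,0,0]},{"dp":[-0.19,-0.0125,0.273],"angular":[0,0,0]},{"dp":[-0.19,-0.0125,0.273],"angular":[0,0,0]},{"dp":[-0.19,-0.0125,0.273],"angular":[0,0,0]},{"dp":[-0.19,-0.0125,0.273],"angular":[0,0,0]},{"dp":[0,0,0],"angular":[0,0,0]}]' 1 100
python3 - <<'E'
from h import *; from kin import *
s=sense(); print(s["q"].round(3),s["force"],s["ft_torque"])
S=Rplate(1.96,0); gh=ik(np.array([.5665,-.2136,0])+S.apply([-.13,0,.31]),Rtool(S)*R.from_euler("z",np.pi))[0]; print(gh.round(3))
q=s["q"]; 
w1=q.copy(); w1[1]-=.15; w1[4]=.3
w2=np.array([-.05,.1,2.0,1.7,.35,1.2])
plan([q,[q[0],.1,2.15,3.4,.25,-.2],w2,gh],ang=8,mm=28)
E
```

```text
t: 10.2
tcp_pos: [0.4751, 0.1636, 0.1921]
tool_rot: [0.697, -0.652, 0.204, -0.218]
force: [-0.1, -0.9, -7.6]
finger_gap: 0.081
gripper_force: 97.8
[ 0.129  0.398  2.199  3.669  0.071 -0.475] [-0.08295615 -0.94508162 -7.56490773] [-0.1113423   1.14201186  0.01340018]
[-0.693  0.265  1.687 -0.     1.189  2.415]
-- seg 8 end [0.528 0.163 0.406]
-- seg 11 end [0.582 0.177 0.441]
-- seg 18 end [ 0.436 -0.218  0.31 ]
[{"dp":[0.4,-0.03,0.86],"angular":[0.1,-4.0,-0.3]},{"dp":[0.35,-0.03,0.86],"angular":[0.2,-3.9,-0.3]},{"dp":[0.29,-0.01,0.87],"angular":[0.2,-3.7,-0.2]},{"dp":[0.25,-0.01,0.89],"angular":[0.4,-3.8,-0.2]},{"dp":[0.19,0.0,0.91],"angular":[0.4,-3.8,-0.1]},{"dp":[0.15,0.01,0.94],"angular":[0.4,-3.8,0.0]},{"dp":[0.09,0.02,0.92],"angular":[0.5,-3.7,0.0]},{"dp":[0.05,0.02,0.89],"angular":[0.5,-3.5,0.1]},{"dp":[0.33,0.09,0.36],"angular":[-0.1,-1.7,1.6]},{"dp":[0.29,0.1,0.31],"angular":[-0.2,-1.3,1.6]},{"dp":[0.25,0.11,0.26],"angular":[-0.1,-1.1,1.8]},{"dp":[0.21,0.11,0.22],"angular":[-0.2,-0.7,1.8]},{"dp":[0.18,0.11,0.16],"angular":[-0.3,-0.4,1.9]},{"dp":[0.16,0.1,0.11],"angular":[-0.
[... 507 characters left out ...]
0.8,3.9,0.0]},{"dp":[-0.21,-0.78,-0.41],"angular":[-0.9,4.1,-0.5]},{"dp":[-0.27,-0.78,-0.38],"angular":[-1.0,3.9,-0.8]},{"dp":[-0.3,-0.76,-0.34],"angular":[-0.9,3.8,-1.0]},{"dp":[-0.35,-0.8,-0.32],"angular":[-1.1,3.9,-1.4]},{"dp":[-0.38,-0.77,-0.26],"angular":[-1.0,3.7,-1.4]},{"dp":[-0.37,-0.71,-0.22],"angular":[-1.0,3.3,-1.5]},{"dp":[-0.46,-0.81,-0.22],"angular":[-1.3,3.9,-2.0]},{"dp":[-0.45,-0.75,-0.16],"angular":[-1.2,3.4,-1.9]},{"dp":[-0.49,-0.76,-0.13],"angular":[-1.3,3.5,-2.2]},{"dp":[-0.46,-0.68,-0.09],"angular":[-1.2,3.1,-2.0]},{"dp":[-0.56,-0.77,-0.06],"angular":[-1.5,3.5,-2.4]},{"dp":[-0.51,-0.68,-0.03],"angular":[-1.4,3.1,-2.3]},{"dp":[-0.54,-0.68,0.01],"angular":[-1.5,3.1,-2.4]}]
```

```bash
python3 -m crank '[{"dp":[0.4,-0.03,0.86],"angular":[0.1,-4.0,-0.3]},{"dp":[0.35,-0.03,0.86],"angular":[0.2,-3.9,-0.3]},{"dp":[0.29,-0.01,0.87],"angular":[0.2,-3.7,-0.2]},{"dp":[0.25,-0.01,0.89],"angular":[0.4,-3.8,-0.2]},{"dp":[0.19,0.0,0.91],"angular":[0.4,-3.8,-0.1]},{"dp":[0.15,0.01,0.94],"angular":[0.4,-3.8,0.0]},{"dp":[0.09,0.02,0.92],"angular":[0.5,-3.7,0.0]},{"dp":[0.05,0.02,0.89],"angular":[0.5,-3.5,0.1]},{"dp":[0.33,0.09,0.36],"angular":[-0.1,-1.7,1.6]},{"dp":[0.29,0.1,0.31],"angular":[-0.2,-1.3,1.6]},{"dp":[0.25,0.11,0.26],"angular":[-0.1,-1.1,1.8]},{"dp":[0.21,0.11,0.22],"angular":[-0.2,-0.7,1.8]},{"dp":[0.18,0.11,0.16],"angular":[-0.3,-0.4,1.9]},{"dp":[0.16,0.1,0.11],"angular":[-0.4,0.0,1.9]},{"dp":[0.12,0.06,0.05],"angular":[-0.5,0.3,1.7]},{"dp":[0.09,0.03,0.0],"angular":[-0.6,0.7,1.7]},{"dp":[0.07,-0.02,-0.06],"angular":[-0.8,1.0,1.4]},{"dp":[0.05,-0.07,-0.11],"angular":[-0.9,1.3,1.2]},{"dp":[0.04,-0.13,-0.14],"angular":[-1.2,1.6,1.0]}]'
python3 - <<'E'
from h import *; from kin import *
s=sense(); print(s["q"].round(3),s["force"])
S=Rplate(1.96,0); gh=ik(np.array([.5665,-.2136,0])+S.apply([-.13,0,.36]),Rtool(S)*R.from_euler("z",np.pi))[0]; print(gh.round(3))
plan([s["q"],gh],ang=8,mm=28)
E
```

```text
t: 12.1
tcp_pos: [0.5832, 0.177, 0.4374]
tool_rot: [0.706, -0.47, 0.319, -0.423]
force: [0.2, 0.5, -7.2]
finger_gap: 0.082
gripper_force: 99.7
[-0.05   0.107  2.001  1.709  0.35   1.187] [ 0.24437984  0.47226775 -7.18729484]
[-0.693  0.214  1.611 -0.     1.316  2.415]
-- seg 18 end [ 0.437 -0.218  0.36 ]
[{"dp":[0.45,-0.41,0.13],"angular":[0.0,0.8,2.9]},{"dp":[0.25,-0.54,-0.08],"angular":[-0.3,2.3,2.4]},{"dp":[0.09,-0.73,-0.27],"angular":[-0.8,3.7,1.8]},{"dp":[-0.08,-0.82,-0.36],"angular":[-1.0,4.3,0.8]},{"dp":[-0.17,-0.82,-0.35],"angular":[-1.1,4.3,0.2]},{"dp":[-0.23,-0.8,-0.33],"angular":[-1.0,4.2,-0.5]},{"dp":[-0.28,-0.81,-0.3],"angular":[-1.2,4.1,-0.8]},{"dp":[-0.32,-0.79,-0.27],"angular":[-1.1,3.9,-1.1]},{"dp":[-0.34,-0.77,-0.23],"angular":[-1.2,3.7,-1.4]},{"dp":[-0.39,-0.8,-0.2],"angular":[-1.2,3.8,-1.6]},{"dp":[-0.39,-0.74,-0.15],"angular":[-1.2,3.5,-1.7]},{"dp":[-0.43,-0.77,-0.13],"angular":[-1.3,3.5,-2.0]},{"dp":[-0.46,-0.78,-0.1],"angular":[-1.4,3.6,-2.2]},{"dp":[-0.51,-0.79,-0.06],"angular":[-1.4,3.6,-2.5]},{"dp":[-0.48,-0.7,-0.02],"angular":[-1.4,3.2,-2.3]},{"dp":[-0.51,-0.7,0.01],"angular":[-1.5,3.1,-2.5]},{"dp":[-0.61,-0.81,0.06],"angular":[-1.7,3.7,-3.1]},{"dp":[-0.48,-0.59,0.07],"angular":[-1.4,2.7,-2.4]}]
```

```bash
python3 -m crank '[{"dp":[0.45,-0.41,0.13],"angular":[0.0,0.8,2.9]},{"dp":[0.25,-0.54,-0.08],"angular":[-0.3,2.3,2.4]},{"dp":[0.09,-0.73,-0.27],"angular":[-0.8,3.7,1.8]},{"dp":[-0.08,-0.82,-0.36],"angular":[-1.0,4.3,0.8]},{"dp":[-0.17,-0.82,-0.35],"angular":[-1.1,4.3,0.2]},{"dp":[-0.23,-0.8,-0.33],"angular":[-1.0,4.2,-0.5]},{"dp":[-0.28,-0.81,-0.3],"angular":[-1.2,4.1,-0.8]},{"dp":[-0.32,-0.79,-0.27],"angular":[-1.1,3.9,-1.1]},{"dp":[-0.34,-0.77,-0.23],"angular":[-1.2,3.7,-1.4]},{"dp":[-0.39,-0.8,-0.2],"angular":[-1.2,3.8,-1.6]},{"dp":[-0.39,-0.74,-0.15],"angular":[-1.2,3.5,-1.7]},{"dp":[-0.43,-0.77,-0.13],"angular":[-1.3,3.5,-2.0]},{"dp":[-0.46,-0.78,-0.1],"angular":[-1.4,3.6,-2.2]},{"dp":[-0.51,-0.79,-0.06],"angular":[-1.4,3.6,-2.5]},{"dp":[-0.48,-0.7,-0.02],"angular":[-1.4,3.2,-2.3]},{"dp":[-0.51,-0.7,0.01],"angular":[-1.5,3.1,-2.5]},{"dp":[-0.61,-0.81,0.06],"angular":[-1.7,3.7,-3.1]},{"dp":[-0.48,-0.59,0.07],"angular":[-1.4,2.7,-2.4]},{"dp":[0,0,0],"angular":[0,0,0]},{"dp":[0,0,0],"angular":[0,0,0]}]'
python3 - <<'E'
from h import *
S=Rplate(1.96,0); C=np.array([.5665,-.2136,0]); HT=R.from_euler("z",np.pi)
print(sense()["q"].round(3)); go(C+S.apply([-.13,0,.36]),Rtool(S)*HT,"here")
for n in("scene","top"):
    i,W,T=snap(n); np.save(n+"2.npy",W); cv2.imwrite(f"pics/{n}2.png",i)
i=cv2.imread("pics/scene2.png"); j=cv2.imread("pics/top2.png")
a=cv2.resize(i[50:300,180:380],(400,500)); b=cv2.resize(j[150:350,320:480],(400,500)); cv2.imwrite("pics/both2.png",np.hstack([a,b]))
E
```

```text
t: 14.1
tcp_pos: [0.4376, -0.2171, 0.3627]
tool_rot: [0.718, -0.696, 0.002, -0.002]
force: [0.3, 0.5, -7.5]
finger_gap: 0.081
gripper_force: 99.1
[-0.692  0.21   1.609  0.005  1.319  2.416]
here t 14.1 d30 [-0.033 -0.031 -0.091] rot [-0.07  0.31  0.13] rows>= 1.0 F [ 0.34  0.51 -7.49] gap 0.081
```

View pics/both2.png

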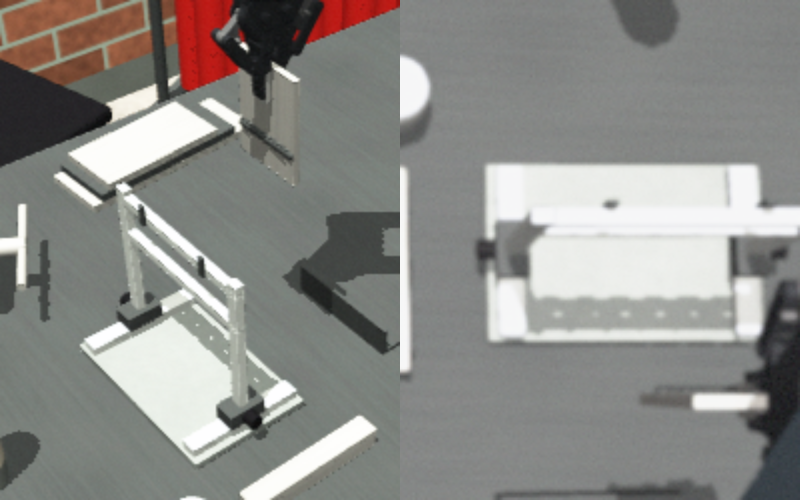

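The left view shows the coupon upright in the fingers, bead at about (267,140), in front of the gate. The rails run from (125,190) to (240,285), with tabs at (141,213) and (201,265). Measuring the plate in hand and the gate next.

```bash
cat > m3.py <<'E'
from h import *
import sys
def hand(W):
    s=sense(); Rt=R.from_quat(s["tool_rot"]).as_matrix(); n=-Rt[:,1]; u=-Rt[:,2]; w=np.cross(u,n); tcp=s["tcp_pos"]
    D=W-tcp; L=np.stack([D@n,D@w,D@u],-1)  # local: out of weld face, width, up
    ok=(abs(L[...,1])<.07)&(L[...,2]>-.13)&(L[...,2]<.05)&(abs(L[...,0])<.02)
    q=L[ok]
    f=q[(q[:,2]<-.025)&(q[:,2]>-.055)&(abs(q[:,0])<.012)]
    A=np.c_[f[:,1:],np.ones(len(f))]; keep=np.ones(len(f),bool)
    for _ in range(4):
        co=np.linalg.lstsq(A[keep],f[keep,0],rcond=None)[0]; keep=abs(A@co-f[:,0])<.003
    print("n",keep.sum(),"plane x0",co[2].round(4),"yaw err deg",np.degrees(-co[0]).round(2),"pitch err",np.degrees(-co[1]).round(2))
    r=q[:,0]-np.c_[q[:,1:],np.ones(len(q))]@co
    pl=q[(abs(r)<.0035)]; rect=cv2.minAreaRect((pl[:,1:]*1000).astype(np.float32)); print(rect)
    s1=pl[(pl[:,2]<-.03)&(pl[:,2]>-.09)]; print("w edges",np.percentile(s1[:,1],[1,99]).round(4)); 
    s2=pl[abs(pl[:,1])<.04]; print("bottom",np.percentile(s2[:,2],[.5,1,2]).round(4),"top",np.percentile(pl[(abs(pl[:,1])>.018)&(abs(pl[:,1])<.045)][:,2],[98,99.5]).round(4))
    b=q[(r>.003)&(r<.008)&(q[:,2]<-.03)&(abs(q[:,1])<.045)]; print("bead n",len(b),b.mean(0).round(4) if len(b) else "",np.percentile(b[:,2],[5,50,95]).round(4),np.percentile(b[:,1],[2,98]).round(4))
if __name__=="__main__":
    W=np.load("scene2.npy"); hand(W)
    for nm in("scene2","top2"):
        W=np.load(nm+".npy"); S=Rplate(1.96,0).as_matrix(); C=np.array([.5665,-.2136,0]); L=(W-C)@S
        q=L[(abs(L[...,0])<.07)&(abs(L[...,1])<.13)&(L[...,2]>.14)&(L[...,2]<.25)]
        r=q[(q[:,2]>.15)&(q[:,2]<.225)&(abs(q[:,1])<.09)]
        print(nm,len(r),"rail x pct",np.percentile(r[:,0],[1,5,50,95,99]).round(4))
        for a,b in((.155,.175),(.205,.225)):
            t=r[(r[:,2]>a)&(r[:,2]<b)]
            if len(t)>20: print(" slope",np.degrees(np.polyfit(t[:,1],t[:,0],1)[0]).round(2),"x",np.percentile(t[:,0],[2,50,98]).round(4),"z",np.percentile(t[:,2],[2,98]).round(4))
        up=q[(q[:,2]>.175)&(q[:,2]<.205)]; up=up[abs(up[:,1])>.09]
        for sg in(1,-1):
            t=up[sg*up[:,1]>0]; 
            if len(t): print(" upright",sg,len(t),np.percentile(t[:,1],[2,98]).round(4))
        t=q[(q[:,2]>.224)&(abs(q[:,1])<.08)]
        for sg in(1,-1):
            k=t[sg*t[:,1]>.04]
            if len(k): print(" tab",sg,len(k),np.percentile(k[:,1],[5,50,95]).round(4),"z",k[:,2].max().round(4),"x",k[:,0].mean().round(4))
E
python3 m3.py
```

```text
n 325 plane x0 0.0023 yaw err deg 0.01 pitch err -0.15
((-1.7667884826660156, -25.962417602539062), (151.7745819091797, 102.06312561035156), 89.69277954101562)
w edges [-0.0472  0.0477]
bottom [-0.1012 -0.1001 -0.0989] top [0.0283 0.0294]
bead n 73 [ 0.0066  0.0036 -0.0616] [-0.0673 -0.0622 -0.0552] [-0.04    0.0419]
scene2 811 rail x pct [-0.0069 -0.0058  0.0029  0.0066  0.0088]
 slope 0.24 x [-0.0068  0.0026  0.0065] z [0.1622 0.1746]
 slope 0.15 x [-0.0066  0.0036  0.0088] z [0.2111 0.2248]
 upright 1 86 [0.097  0.1131]
 upright -1 73 [-0.1147 -0.0949]
 tab 1 35 [0.0493 0.0576 0.0737] z 0.2388 x 0.0052
 tab -1 36 [-0.0748 -0.0559 -0.0426] z 0.2383 x 0.0045
top2 1080 rail x pct [-0.0061 -0.0059 -0.002   0.0055  0.006 ]
 slope 0.14 x [-0.006  -0.0038 -0.0015] z [0.1675 0.1734]
 slope 0.11 x [-0.0061 -0.0005  0.0058] z [0.2099 0.2234]
 upright 1 30 [0.0973 0.1132]
 upright -1 23 [-0.1113 -0.0966]
 tab 1 15 [0.0534 0.0571 0.0652] z 0.2363 x 0.0067
 tab -1 20 [-0.0589 -0.0542 -0.0507] z 0.2367 x 0.0067
```

```bash
cat >> h.py <<'E'
S=Rplate(1.87,0); C=np.array([.5665,-.2136,0]); RG=Rtool(S)*R.from_euler("z",np.pi)
def gate(x,z=.2555): return C+S.apply([x,.0005,z])
E
python3 -c "
from h import *
go(gate(-.13),RG,'low'); print((gate(-.03)-gate(-.13))/.03)"
```

```text
low t 14.2 d30 [-0.051 -0.012 -3.586] rot [-0.03  0.38 -0.03] rows>= 4.0 F [-0.61 -0.05 -6.46] gap 0.081
[3.33155813 0.10877288 0.        ]
```

```bash
python3 -m crank '[{"dp":[0,0,-0.5],"angular":[0,0.38,0]},{"dp":[-0.05,-0.01,-0.7],"angular":[0,0,0]},{"dp":[0,0,-0.7],"angular":[0,0,0]},{"dp":[0,0,-0.7],"angular":[0,0,0]},{"dp":[0.2,0.007,-0.6],"angular":[0,0,0]},{"dp":[0.5,0.016,-0.38],"angular":[0,0,0]},{"dp":[0.6,0.02,0],"angular":[0,0,0]},{"dp":[0.6,0.02,0],"angular":[0,0,0]},{"dp":[0.6,0.02,0],"angular":[0,0,0]},{"dp":[0.5,0.016,0],"angular":[0,0,0]},{"dp":[0.3,0.01,0],"angular":[0,0,0]},{"dp":[0,0,0],"angular":[0,0,0]},{"dp":[0,0,0],"angular":[0,0,0]},{"dp":[0,0,0],"angular":[0,0,0]}]'
cat > f.py <<'E'
from h import *
s=sense(); go(gate(-.010),RG,"contact"); go(gate(-.025),RG,"near")
F=S.inv().apply(s["force"]); L=S.inv().apply(s["tcp_pos"]-C); print("F stand",F.round(2),"M",S.inv().apply(s["ft_torque"]).round(3),"tcp stand mm",(L*1000).round(2))
E
python3 f.py
```

```text
t: 15.6
tcp_pos: [0.5353, -0.2147, 0.2562]
tool_rot: [0.719, -0.695, 0.0, 0.0]
force: [-0.1, -0.1, -7.9]
finger_gap: 0.079
gripper_force: 99.3
contact t 15.6 d30 [ 0.706  0.043 -0.024] rot [ 0.05  0.03 -0.02] rows>= 1.0 F [-0.07 -0.14 -7.88] gap 0.079
near t 15.6 d30 [ 0.206  0.027 -0.024] rot [ 0.05  0.03 -0.02] rows>= 1.0 F [-0.07 -0.14 -7.88] gap 0.079
F stand [-0.07 -0.14 -7.88] M [ 0.007 -0.013 -0.002] tcp stand mm [-3.1210e+01 -1.1000e-01  2.5623e+02]
```

```bash
python3 -m crank '[{"dp":[0.15,0.012,-0.02],"angular":[0,0,0]},{"dp":[0.15,0.012,0],"angular":[0,0,0]},{"dp":[0.1,0.008,0],"angular":[0,0,0]},{"dp":[0.05,0.004,0],"angular":[0,0,0]},{"dp":[0.03,0.001,0],"angular":[0,0,0]},{"dp":[0.03,0.001,0],"angular":[0,0,0]},{"dp":[0,0,0],"angular":[0,0,0]}]'; python3 f.py
python3 - <<'E'
from m3 import *
i,W,T=snap("scene"); hand(W); cv2.imwrite("pics/near.png",cv2.resize(i[110:240,210:330],None,fx=4.5,fy=4.5,interpolation=cv2.INTER_CUBIC))
E
```

```text
t: 16.3
tcp_pos: [0.5517, -0.2139, 0.2558]
tool_rot: [0.719, -0.695, 0.001, -0.0]
force: [0.3, 0.9, -6.7]
finger_gap: 0.078
gripper_force: 99.3
contact t 16.3 d30 [ 0.159  0.016 -0.011] rot [ 0.09  0.12 -0.03] rows>= 1.0 F [ 0.28  0.88 -6.69] gap 0.078
near t 16.3 d30 [-0.341 -0.    -0.011] rot [ 0.09  0.12 -0.03] rows>= 1.0 F [ 0.28  0.88 -6.69] gap 0.078
F stand [ 0.31  0.87 -6.69] M [ 0.021 -0.028 -0.009] tcp stand mm [-1.4770e+01  1.7000e-01  2.5584e+02]
n 134 plane x0 0.0039 yaw err deg 0.15 pitch err -2.05
((-0.9287071228027344, -24.058364868164062), (143.73953247070312, 99.47039031982422), 88.96739196777344)
w edges [-0.0478  0.0481]
bottom [-0.0915 -0.0904 -0.0893] top [0.0282 0.0292]
bead n 70 [ 0.0074  0.0017 -0.0591] [-0.0862 -0.0652 -0.0316] [-0.0411  0.0421]
```

View pics/near.png

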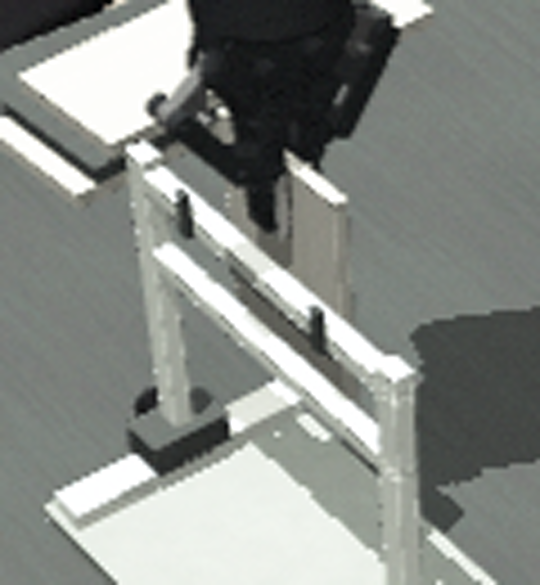

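The coupon is close behind the two rails, its bead visible through the gap at about (300,310), and between the tabs at (183,212) and (318,330). Feeling forward now.

```bash
python3 -m crank '[{"dp":[0.01,0,0],"angular":[0.05,0.1,0]},{"dp":[0.01,0.002,0],"angular":[0,0,0]},{"dp":[0.01,0,0],"angular":[0,0,0]},{"dp":[0.01,0.002,0],"angular":[0,0,0]},{"dp":[0.01,0,0],"angular":[0,0,0]},{"dp":[0.01,0.002,0],"angular":[0,0,0]},{"dp":[0.01,0,0],"angular":[0,0,0]},{"dp":[0.01,0.002,0],"angular":[0,0,0]},{"dp":[0.01,0,0],"angular":[0,0,0]},{"dp":[0.01,0.002,0],"angular":[0,0,0]}]'; python3 f.py
```

```text
t: 17.35
tcp_pos: [0.5547, -0.2136, 0.2559]
tool_rot: [0.719, -0.695, 0.0, 0.0]
force: [-0.1, 0.4, -7.6]
finger_gap: 0.075
gripper_force: 99.3
contact t 17.35 d30 [ 0.059  0.007 -0.013] rot [ 0.04  0.02 -0.03] rows>= 1.0 F [-0.13  0.44 -7.59] gap 0.075
near t 17.35 d30 [-0.44  -0.009 -0.013] rot [ 0.04  0.02 -0.03] rows>= 1.0 F [-0.13  0.44 -7.59] gap 0.075
F stand [-0.12  0.44 -7.59] M [ 0.016 -0.009 -0.014] tcp stand mm [-11.79   0.35 255.88]
```

```bash
python3 -m crank '[{"dp":[0.007,0,0],"angular":[0,0,0]},{"dp":[0.007,0,0],"angular":[0,0,0]},{"dp":[0.007,0,0],"angular":[0,0,0]},{"dp":[0.007,0,0],"angular":[0,0,0]},{"dp":[0.007,0,0],"angular":[0,0,0]},{"dp":[0.007,0,0],"angular":[0,0,0]}]'; python3 f.py
```

```text
t: 17.95
tcp_pos: [0.556, -0.2137, 0.2559]
tool_rot: [0.719, -0.695, 0.0, 0.0]
force: [0.3, -0.2, -7.6]
finger_gap: 0.078
gripper_force: 99.3
contact t 17.95 d30 [ 0.018  0.008 -0.013] rot [ 0.05  0.02 -0.03] rows>= 1.0 F [ 0.31 -0.23 -7.59] gap 0.078
near t 17.95 d30 [-0.482 -0.008 -0.013] rot [ 0.05  0.02 -0.03] rows>= 1.0 F [ 0.31 -0.23 -7.59] gap 0.078
F stand [ 0.31 -0.24 -7.59] M [-0.022  0.001 -0.006] tcp stand mm [-10.54   0.27 255.9 ]
```

```bash
python3 -m crank '[{"dp":[0.007,0,0],"angular":[0,0,0]},{"dp":[0.007,0,0],"angular":[0,0,0]},{"dp":[0.007,0,0],"angular":[0,0,0]}]'; python3 f.py
```

```text
t: 18.25
tcp_pos: [0.5566, -0.2137, 0.2559]
tool_rot: [0.719, -0.695, 0.0, 0.0]
force: [0.3, 0.7, -8.1]
finger_gap: 0.078
gripper_force: 99.3
contact t 18.25 d30 [-0.003  0.008 -0.013] rot [ 0.04  0.02 -0.03] rows>= 1.0 F [ 0.33  0.72 -8.15] gap 0.078
near t 18.25 d30 [-0.503 -0.009 -0.013] rot [ 0.04  0.02 -0.03] rows>= 1.0 F [ 0.33  0.72 -8.15] gap 0.078
F stand [ 0.36  0.7  -8.15] M [0.003 0.013 0.011] tcp stand mm [ -9.91   0.27 255.9 ]
```

```bash
python3 -m crank '[{"dp":[0.007,0,0],"angular":[0,0,0]},{"dp":[0.007,0,0],"angular":[0,0,0]},{"dp":[0.007,0,0],"angular":[0,0,0]}]'; python3 f.py
```

```text
t: 18.55
tcp_pos: [0.5567, -0.2136, 0.2558]
tool_rot: [0.719, -0.695, -0.0, 0.001]
force: [-1.9, -0.9, -7.1]
finger_gap: 0.079
gripper_force: 99.4
contact t 18.55 d30 [-0.007  0.006 -0.01 ] rot [ 0.03 -0.05 -0.02] rows>= 1.0 F [-1.9  -0.94 -7.14] gap 0.079
near t 18.55 d30 [-0.507 -0.01  -0.01 ] rot [ 0.03 -0.05 -0.02] rows>= 1.0 F [-1.9  -0.94 -7.14] gap 0.079
F stand [-1.93 -0.88 -7.14] M [-0.047  0.338 -0.037] tcp stand mm [ -9.79   0.3  255.81]
```

```bash
python3 -m crank '[{"dp":[0.007,0,0],"angular":[0,0,0]},{"dp":[0.007,0,0],"angular":[0,0,0]},{"dp":[0,0,0],"angular":[0,0,0]}]'; python3 f.py
```

```text
t: 18.85
tcp_pos: [0.5568, -0.2136, 0.2558]
tool_rot: [0.719, -0.695, -0.0, 0.001]
force: [-4.2, -0.2, -6.2]
finger_gap: 0.078
gripper_force: 99.5
contact t 18.85 d30 [-0.011  0.005 -0.009] rot [ 0.03 -0.09 -0.03] rows>= 1.0 F [-4.25 -0.22 -6.15] gap 0.078
near t 18.85 d30 [-0.511 -0.011 -0.009] rot [ 0.03 -0.09 -0.03] rows>= 1.0 F [-4.25 -0.22 -6.15] gap 0.078
F stand [-4.25 -0.08 -6.15] M [-0.098  0.772 -0.049] tcp stand mm [ -9.68   0.33 255.78]
```

Contact is at about 4.3 N. I'll press slightly more and hold.

```bash
python3 -m crank '[{"dp":[0.003,0,0],"angular":[0,0,0]},{"dp":[0,0,0],"angular":[0,0,0]},{"dp":[0,0,0],"angular":[0,0,0]},{"dp":[0,0,0],"angular":[0,0,0]}]'; python3 f.py
python3 - <<'E'
from m3 import *
i,W,T=snap("top"); L=(W-C)@S.as_matrix()
q=L[(abs(L[...,1])<.047)&(abs(L[...,0])<.05)&(L[...,2]>.27)&(L[...,2]<.30)]
print("coupon top y",len(q),q.mean(0) if len(q) else "",np.percentile(q[:,1],[2,98]) if len(q) else "")
i,W,T=snap("scene"); hand(W)
E
```

```text
t: 19.25
tcp_pos: [0.5569, -0.2136, 0.2558]
tool_rot: [0.719, -0.695, -0.0, 0.001]
force: [-4.8, 0.1, -4.0]
finger_gap: 0.081
gripper_force: 99.6
contact t 19.25 d30 [-0.012  0.005 -0.01 ] rot [ 0.03 -0.1  -0.04] rows>= 1.0 F [-4.76  0.06 -3.99] gap 0.081
near t 19.25 d30 [-0.512 -0.011 -0.01 ] rot [ 0.03 -0.1  -0.04] rows>= 1.0 F [-4.76  0.06 -3.99] gap 0.081
F stand [-4.76  0.21 -3.99] M [-0.088  0.986 -0.057] tcp stand mm [ -9.64   0.33 255.8 ]
coupon top y 81 [-0.00413613  0.03329001  0.28219455] [0.01302185 0.04590783]
n 146 plane x0 -0.009 yaw err deg -0.08 pitch err 25.08
((0.188934326171875, -8.34799575805664), (73.95634460449219, 139.37013244628906), 89.15067291259766)
w edges [-0.0654  0.0667]
bottom [-0.0453 -0.0451 -0.0448] top [-0.0081 -0.0033]
bead n 107 [ 0.0127 -0.0004 -0.0363] [-0.0431 -0.0358 -0.0313] [-0.0422  0.0422]
```

```bash
python3 -m crank '[{"dp":[0,0,0],"angular":[0,0,0]},{"dp":[0,0,0],"angular":[0,0,0]},{"dp":[0,0,0],"angular":[0,0,0]}]'; python3 f.py
```

```text
t: 19.65
tcp_pos: [0.5568, -0.2136, 0.2558]
tool_rot: [0.719, -0.695, -0.0, 0.001]
force: [-5.5, -0.1, -4.8]
finger_gap: 0.078
gripper_force: 99.6
contact t 19.65 d30 [-0.012  0.006 -0.01 ] rot [ 0.03 -0.1  -0.03] rows>= 1.0 F [-5.52 -0.08 -4.81] gap 0.078
near t 19.65 d30 [-0.511 -0.011 -0.01 ] rot [ 0.03 -0.1  -0.03] rows>= 1.0 F [-5.52 -0.08 -4.81] gap 0.078
F stand [-5.52  0.1  -4.81] M [-0.161  1.007 -0.085] tcp stand mm [ -9.65   0.32 255.79]
```

```bash
python3 -m crank '[{"dp":[0,0,0],"angular":[0,0,0]},{"dp":[0,0,0],"angular":[0,0,0]},{"dp":[0,0,0],"angular":[0,0,0]}]'; python3 f.py
```

```text
t: 19.95
tcp_pos: [0.5568, -0.2136, 0.2558]
tool_rot: [0.719, -0.695, -0.0, 0.001]
force: [-5.2, -1.1, -4.9]
finger_gap: 0.076
gripper_force: 99.6
contact t 19.95 d30 [-0.012  0.005 -0.01 ] rot [ 0.03 -0.1  -0.04] rows>= 1.0 F [-5.16 -1.09 -4.88] gap 0.076
near t 19.95 d30 [-0.511 -0.011 -0.01 ] rot [ 0.03 -0.1  -0.04] rows>= 1.0 F [-5.16 -1.09 -4.88] gap 0.076
F stand [-5.2  -0.92 -4.88] M [-0.099  0.987 -0.098] tcp stand mm [ -9.66   0.34 255.79]
```

```bash
python3 -m crank '[{"dp":[-0.004,0,0],"angular":[0,-0.1,0]},{"dp":[-0.004,0,0],"angular":[0,-0.1,0]},{"dp":[0,0,0],"angular":[0,0,0]}]'; python3 f.py
```

```text
t: 20.25
tcp_pos: [0.5567, -0.2136, 0.2558]
tool_rot: [0.719, -0.695, 0.001, -0.001]
force: [-5.9, -1.3, -5.1]
finger_gap: 0.079
gripper_force: 99.6
contact t 20.25 d30 [-0.008  0.006 -0.009] rot [ 0.03  0.12 -0.03] rows>= 1.0 F [-5.91 -1.28 -5.07] gap 0.079
near t 20.25 d30 [-0.507 -0.01  -0.009] rot [ 0.03  0.12 -0.03] rows>= 1.0 F [-5.91 -1.28 -5.07] gap 0.079
F stand [-5.95 -1.09 -5.07] M [-0.11   1.029 -0.046] tcp stand mm [ -9.78   0.32 255.76]
```

```bash
python3 -m crank '[{"dp":[0,0,0],"angular":[0,0,0]},{"dp":[0,0,0],"angular":[0,0,0]}]'; python3 f.py
```

```text
t: 20.45
tcp_pos: [0.5567, -0.2136, 0.2558]
tool_rot: [0.719, -0.695, 0.001, -0.001]
force: [-5.8, -0.5, -5.1]
finger_gap: 0.083
gripper_force: 99.6
contact t 20.45 d30 [-0.007  0.005 -0.009] rot [ 0.03  0.12 -0.03] rows>= 1.0 F [-5.77 -0.47 -5.13] gap 0.083
near t 20.45 d30 [-0.507 -0.011 -0.009] rot [ 0.03  0.12 -0.03] rows>= 1.0 F [-5.77 -0.47 -5.13] gap 0.083
F stand [-5.78 -0.28 -5.13] M [-0.062  1.01  -0.083] tcp stand mm [ -9.79   0.33 255.78]
```

```bash
python3 -m crank '[{"dp":[0.006,0,0],"angular":[0,0.17,0]},{"dp":[0.006,0,0],"angular":[0,0.17,0]},{"dp":[0.006,0,0],"angular":[0,0.16,0]},{"dp":[0,0,0],"angular":[0,0,0]},{"dp":[0,0,0],"angular":[0,0,0]}]'; python3 f.py
```

```text
t: 20.95
tcp_pos: [0.5571, -0.2136, 0.2558]
tool_rot: [0.719, -0.695, -0.002, 0.003]
force: [-6.3, -0.4, -4.9]
finger_gap: 0.079
gripper_force: 99.7
contact t 20.95 d30 [-0.02   0.005 -0.01 ] rot [ 0.03 -0.41 -0.04] rows>= 1.0 F [-6.26 -0.38 -4.87] gap 0.079
near t 20.95 d30 [-0.52  -0.011 -0.01 ] rot [ 0.03 -0.41 -0.04] rows>= 1.0 F [-6.26 -0.38 -4.87] gap 0.079
F stand [-6.27 -0.18 -4.87] M [-0.122  1.062 -0.018] tcp stand mm [ -9.4    0.32 255.8 ]
```

```bash
python3 -m crank '[{"dp":[0,0,0],"angular":[0,0,0]},{"dp":[0,0,0],"angular":[0,0,0]}]'; python3 f.py
```

```text
t: 21.15
tcp_pos: [0.5571, -0.2136, 0.2558]
tool_rot: [0.719, -0.695, -0.002, 0.003]
force: [-5.9, -0.2, -4.5]
finger_gap: 0.079
gripper_force: 99.7
contact t 21.15 d30 [-0.02   0.005 -0.01 ] rot [ 0.03 -0.41 -0.04] rows>= 1.0 F [-5.94 -0.15 -4.51] gap 0.079
near t 21.15 d30 [-0.519 -0.011 -0.01 ] rot [ 0.03 -0.41 -0.04] rows>= 1.0 F [-5.94 -0.15 -4.51] gap 0.079
F stand [-5.95  0.04 -4.51] M [-0.109  1.106 -0.082] tcp stand mm [ -9.41   0.32 255.81]
```

```bash
python3 -m crank '[{"dp":[-0.006,0,0],"angular":[0,-0.17,0]},{"dp":[-0.01,0,0],"angular":[0,-0.16,0]},{"dp":[0,0,0],"angular":[0,0,0]},{"dp":[0,0,0],"angular":[0,0,0]},{"dp":[0,0,0],"angular":[0,0,0]}]'; python3 f.py
```

```text
t: 21.65
tcp_pos: [0.5568, -0.2136, 0.2558]
tool_rot: [0.719, -0.695, -0.0, 0.0]
force: [-5.8, -0.4, -4.3]
finger_gap: 0.084
gripper_force: 99.6
contact t 21.65 d30 [-0.011  0.005 -0.01 ] rot [ 0.03 -0.05 -0.03] rows>= 1.0 F [-5.8  -0.42 -4.28] gap 0.084
near t 21.65 d30 [-0.511 -0.011 -0.01 ] rot [ 0.03 -0.05 -0.03] rows>= 1.0 F [-5.8  -0.42 -4.28] gap 0.084
F stand [-5.81 -0.23 -4.28] M [-0.088  0.995 -0.034] tcp stand mm [ -9.66   0.33 255.79]
```

```bash
python3 -m crank '[{"dp":[0,0,0],"angular":[0,0,0]},{"dp":[0,0,0],"angular":[0,0,0]},{"dp":[0,0,0],"angular":[0,0,0]},{"dp":[0,0,0],"angular":[0,0,0]}]'; python3 f.py
python3 - <<'E'
from h import *
i,W,T=snap("scene"); cv2.imwrite("pics/press.png",cv2.resize(i[110:240,210:330],None,fx=4.5,fy=4.5,interpolation=cv2.INTER_CUBIC))
E
```

```text
t: 22.05
tcp_pos: [0.5568, -0.2136, 0.2558]
tool_rot: [0.719, -0.695, -0.0, 0.0]
force: [-5.3, -1.1, -5.2]
finger_gap: 0.086
gripper_force: 99.6
contact t 22.05 d30 [-0.011  0.006 -0.009] rot [ 0.03 -0.05 -0.03] rows>= 1.0 F [-5.31 -1.1  -5.23] gap 0.086
near t 22.05 d30 [-0.511 -0.011 -0.009] rot [ 0.03 -0.05 -0.03] rows>= 1.0 F [-5.31 -1.1  -5.23] gap 0.086
F stand [-5.35 -0.92 -5.23] M [-0.069  1.005 -0.052] tcp stand mm [ -9.67   0.32 255.77]
```

View pics/press.png

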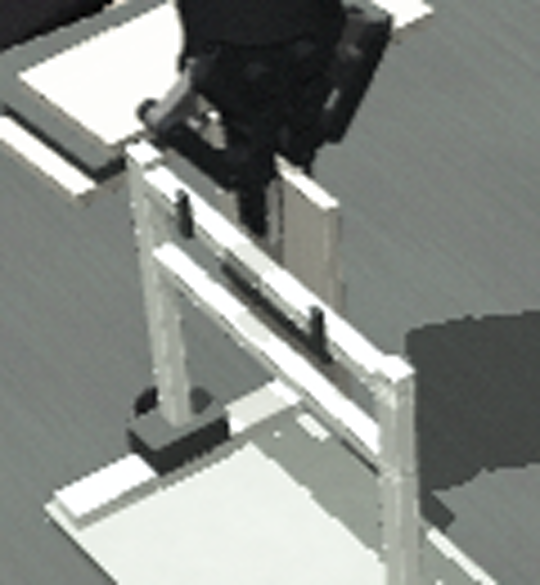

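The bead shows dark in the gap between the rails, from (222,265) to (328,360), centred between the tabs. One check of its height against the rails by projection, and then the hold.

```bash
python3 - <<'E'
from h import *
d=vision.snapshot("scene"); K=np.array(d["mtx"]);T=np.array(d["pose"]); g=cv2.cvtColor(d["image"],cv2.COLOR_BGR2GRAY)
def pr(p):
    c=(C+S.apply(p)-T[:3,3])@T[:3,:3]; return (K@c/c[2])[:2]
x=-.006
for y in(-.025,.02):
    F={"uprail top far":(x+.012,y,.221),"uprail bot far":(x+.012,y,.209),"bead top":(x+.004,y,.1945),"bead bot":(x+.004,y,.1855),"lowrail top far":(x+.012,y,.171),"lowrail top near":(x,y,.171),"lowrail bot far":(x+.012,y,.159)}
    for k,v in F.items(): print(y,k,pr(v).round(1))
    u=int(round(pr((x,y,.19))[0])); v0=int(pr((x,y,.235))[1]); print("col",u,"from",v0,g[v0:v0+48,u].tolist())
E
python3 -m crank '[{"dp":[0,0,0],"angular":[0,0,0]},{"dp":[0,0,0],"angular":[0,0,0]},{"dp":[0,0,0],"angular":[0,0,0]},{"dp":[0,0,0],"angular":[0,0,0]},{"dp":[0,0,0],"angular":[0,0,0]}]'; python3 f.py|tail -1
```

```text
-0.025 uprail top far [259.3 165.3]
-0.025 uprail bot far [259.8 169.6]
-0.025 bead top [263.2 173.2]
-0.025 bead bot [263.6 176.3]
-0.025 lowrail top far [261.1 182.7]
-0.025 lowrail top near [265.5 180.5]
-0.025 lowrail bot far [261.6 186.7]
col 265 from 158 [22, 28, 42, 85, 99, 201, 230, 232, 233, 232, 228, 183, 126, 126, 112, 68, 51, 42, 76, 94, 118, 168, 231, 232, 233, 232, 238, 237, 182, 174, 151, 122, 122, 122, 125, 123, 122, 119, 125, 172, 225, 228, 227, 230, 229, 228, 194, 141]
0.02 uprail top far [271.2 175.6]
0.02 uprail bot far [271.5 179.9]
0.02 bead top [275.  183.4]
0.02 bead bot [275.2 186.5]
0.02 lowrail top far [272.7 193. ]
0.02 lowrail top near [277.1 190.7]
0.02 lowrail bot far [273. 197.]
col 277 from 168 [139, 139, 137, 139, 135, 176, 254, 255, 255, 255, 254, 254, 157, 178, 175, 107, 57, 44, 67, 91, 103, 176, 252, 255, 255, 255, 255, 254, 172, 178, 180, 147, 134, 143, 231, 237, 230, 151, 148, 147, 150, 150, 150, 149, 153, 150, 148, 154]
t: 22.65
tcp_pos: [0.5568, -0.2136, 0.2558]
tool_rot: [0.719, -0.695, -0.0, 0.0]
force: [-5.5, -0.4, -4.2]
finger_gap: 0.077
gripper_force: 99.6
F stand [-5.5  -0.26 -4.23] M [-0.122  1.034 -0.068] tcp stand mm [ -9.65   0.32 255.78]
```

The bead height matches the prediction to within about 1 mm. Finishing the hold.

```bash
python3 -m crank '[{"dp":[-0.002,0,0],"angular":[0,0,0]},{"dp":[0,0,0],"angular":[0,0,0]},{"dp":[0,0,0],"angular":[0,0,0]},{"dp":[0,0,0],"angular":[0,0,0]},{"dp":[0,0,0],"angular":[0,0,0]},{"dp":[0,0,0],"angular":[0,0,0]},{"dp":[0,0,0],"angular":[0,0,0]},{"dp":[0,0,0],"angular":[0,0,0]},{"dp":[0,0,0],"angular":[0,0,0]},{"dp":[0,0,0],"angular":[0,0,0]},{"dp":[0,0,0],"angular":[0,0,0]},{"dp":[0,0,0],"angular":[0,0,0]}]';python3 f.py|tail -1; python3 -m crank '[{"dp":[0,0,0],"angular":[0,0,0]},{"dp":[0,0,0],"angular":[0,0,0]},{"dp":[0,0,0],"angular":[0,0,0]},{"dp":[0,0,0],"angular":[0,0,0]},{"dp":[0,0,0],"angular":[0,0,0]},{"dp":[0,0,0],"angular":[0,0,0]},{"dp":[0,0,0],"angular":[0,0,0]},{"dp":[0,0,0],"angular":[0,0,0]},{"dp":[0,0,0],"angular":[0,0,0]},{"dp":[0,0,0],"angular":[0,0,0]},{"dp":[0,0,0],"angular":[0,0,0]},{"dp":[0,0,0],"angular":[0,0,0]},{"dp":[0,0,0],"angular":[0,0,0]},{"dp":[0,0,0],"angular":[0,0,0]}]';python3 f.py|tail -1
```

```text
t: 23.85
tcp_pos: [0.5568, -0.2136, 0.2558]
tool_rot: [0.719, -0.695, -0.0, 0.0]
force: [-5.3, -1.2, -5.6]
finger_gap: 0.083
gripper_force: 99.6
F stand [-5.38 -1.02 -5.6 ] M [-0.094  0.954 -0.098] tcp stand mm [ -9.66   0.31 255.78]
t: 25.25
tcp_pos: [0.5568, -0.2136, 0.2558]
tool_rot: [0.719, -0.695, -0.0, 0.0]
force: [-5.1, -0.4, -5.5]
finger_gap: 0.073
gripper_force: 99.6
F stand [-5.07 -0.26 -5.52] M [-0.105  0.989 -0.076] tcp stand mm [ -9.65   0.32 255.8 ]
```

```bash
python3 -m crank '[{"dp":[-0.1,-0.003,0],"angular":[0,0,0]},{"dp":[-0.3,-0.01,0],"angular":[0,0,0]},{"dp":[-0.6,-0.02,0],"angular":[0,0,0]},{"dp":[-0.7,-0.023,0],"angular":[0,0,0]},{"dp":[-0.7,-0.023,0.1],"angular":[0,0,0]},{"dp":[-0.7,-0.023,0.3],"angular":[0,0,0]},{"dp":[-0.6,-0.02,0.6],"angular":[0,0,0]},{"dp":[-0.3,-0.01,0.8],"angular":[0,0,0]},{"dp":[0,0,0.8],"angular":[0,0,0]},{"dp":[0,0,0.6],"angular":[0,0,0]},{"dp":[0,0,0.2],"angular":[0,0,0]},{"dp":[0,0,0],"angular":[0,0,0]},{"dp":[0,0,0],"angular":[0,0,0]}]'
python3 - <<'E'
from m3 import *; from kin import *
i,W,T=snap("scene"); hand(W)
s=sense(); print(s["q"].round(3),s["force"].round(2),s["ft_torque"].round(3))
z=np.load("grasp.npz"); UPg=-R.from_quat(z["r"]).as_matrix()[:,2]; print("UPg",UPg)
lift=ik(z["p"]+UPg*.11,R.from_quat(z["r"]),seed=np.array([.128,.39,2.2,3.7,.068,-.5]))[0]; print(lift.round(3))
plan([s["q"],[-.05,.1,2.0,1.7,.35,1.2],[lift[0],.1,2.15,3.4,.25,-.2],lift],ang=8,mm=28)
E
```

```text
t: 26.55
tcp_pos: [0.437, -0.2171, 0.3569]
tool_rot: [0.719, -0.695, -0.0, -0.0]
force: [0.7, 0.3, -8.2]
finger_gap: 0.081
gripper_force: 99.5
n 325 plane x0 0.0028 yaw err deg -0.28 pitch err 0.08
((-0.6361045837402344, -30.66900634765625), (99.58261108398438, 141.7290496826172), 0.3299078941345215)
w edges [-0.0487  0.0475]
bottom [-0.1003 -0.0999 -0.0981] top [0.0288 0.0311]
bead n 77 [ 0.0073  0.0021 -0.0611] [-0.0672 -0.061  -0.0555] [-0.0425  0.0428]
[-0.691  0.217  1.617  0.     1.309  2.418] [-0.93  0.06 -7.84] [-0.005  0.06  -0.049]
UPg [-0.57310408 -0.03641556  0.81867309]
[ 0.131  0.361  2.202  4.028  0.05  -0.833]
-- seg 18 end [0.582 0.177 0.441]
-- seg 11 end [0.528 0.164 0.406]
-- seg 8 end [0.47  0.163 0.205]
[{"dp":[0.63,0.79,-0.08],"angular":[1.8,-3.6,3.2]},{"dp":[0.53,0.7,-0.03],"angular":[1.5,-3.2,2.5]},{"dp":[0.49,0.7,0.0],"angular":[1.5,-3.2,2.5]},{"dp":[0.47,0.69,0.03],"angular":[1.3,-3.1,2.3]},{"dp":[0.5,0.79,0.07],"angular":[1.4,-3.6,2.3]},{"dp":[0.46,0.78,0.11],"angular":[1.4,-3.6,2.2]},{"dp":[0.42,0.76,0.14],"angular":[1.2,-3.5,1.9]},{"dp":[0.38,0.73,0.17],
[... 802 characters left out ...]
2],"angular":[0.4,0.0,-1.9]},{"dp":[-0.18,-0.11,-0.16],"angular":[0.2,0.4,-1.9]},{"dp":[-0.22,-0.11,-0.22],"angular":[0.2,0.7,-1.8]},{"dp":[-0.25,-0.11,-0.27],"angular":[0.2,1.1,-1.7]},{"dp":[-0.29,-0.09,-0.31],"angular":[0.1,1.4,-1.7]},{"dp":[-0.32,-0.08,-0.34],"angular":[0.2,1.6,-1.5]},{"dp":[-0.08,-0.11,-0.9],"angular":[-0.8,3.7,-0.5]},{"dp":[-0.14,-0.08,-0.88],"angular":[-0.7,3.7,-0.3]},{"dp":[-0.18,-0.05,-0.86],"angular":[-0.6,3.7,-0.1]},{"dp":[-0.22,-0.02,-0.83],"angular":[-0.4,3.7,0.0]},{"dp":[-0.27,0.01,-0.84],"angular":[-0.3,3.8,0.2]},{"dp":[-0.32,0.04,-0.83],"angular":[-0.1,3.8,0.3]},{"dp":[-0.35,0.08,-0.79],"angular":[0.1,3.8,0.5]},{"dp":[-0.38,0.1,-0.78],"angular":[0.2,3.7,0.6]}]
```

```bash
python3 -m crank '[{"dp":[0.63,0.79,-0.08],"angular":[1.8,-3.6,3.2]},{"dp":[0.53,0.7,-0.03],"angular":[1.5,-3.2,2.5]},{"dp":[0.49,0.7,0.0],"angular":[1.5,-3.2,2.5]},{"dp":[0.47,0.69,0.03],"angular":[1.3,-3.1,2.3]},{"dp":[0.5,0.79,0.07],"angular":[1.4,-3.6,2.3]},{"dp":[0.46,0.78,0.11],"angular":[1.4,-3.6,2.2]},{"dp":[0.42,0.76,0.14],"angular":[1.2,-3.5,1.9]},{"dp":[0.38,0.73,0.17],"angular":[1.2,-3.5,1.7]},{"dp":[0.38,0.79,0.21],"angular":[1.2,-3.8,1.6]},{"dp":[0.37,0.84,0.26],"angular":[1.2,-4.1,1.4]},{"dp":[0.3,0.78,0.28],"angular":[1.1,-3.9,1.1]},{"dp":[0.25,0.73,0.28],"angular":[1.0,-3.6,0.7]},{"dp":[0.23,0.85,0.37],"angular":[1.2,-4.5,0.4]},{"dp":[0.15,0.75,0.34],"angular":[0.9,-3.9,-0.1]},{"dp":[0.06,0.82,0.37],"angular":[1.0,-4.4,-0.9]},{"dp":[-0.1,0.72,0.29],"angular":[0.8,-3.7,-1.8]},{"dp":[-0.26,0.53,0.1],"angular":[0.4,-2.3,-2.3]},{"dp":[-0.43,0.39,-0.09],"angular":[0.0,-0.8,-2.7]},{"dp":[-0.03,0.14,0.15],"angular":[1.2,-1.7,-1.0]},{"dp":[-0.06,0.07,0.1],"angular":[0.9,-1.2,-1.3]}]'
python3 - <<'E'
from h import *; from kin import *
s=sense(); print(s["q"].round(3),s["force"].round(2))
z=np.load("grasp.npz"); UPg=-R.from_quat(z["r"]).as_matrix()[:,2]
lift=ik(z["p"]+UPg*.085,R.from_quat(z["r"]),seed=np.array([.128,.42,2.2,3.6,.085,-.4]))[0]; print(lift.round(3))
plan([s["q"],[lift[0],.1,2.15,3.4,.25,-.2],lift],ang=8,mm=28)
E
```

```text
t: 28.6
tcp_pos: [0.5776, 0.183, 0.4459]
tool_rot: [0.68, -0.481, 0.336, -0.439]
force: [0.8, -1.2, -6.4]
finger_gap: 0.078
gripper_force: 100.0
[-0.015  0.1    2.031  2.017  0.324  0.939] [ 0.78 -1.24 -6.45]
[ 0.128  0.426  2.191  3.551  0.093 -0.358]
-- seg 9 end [0.528 0.162 0.406]
-- seg 9 end [0.484 0.164 0.185]
[{"dp":[-0.07,0.02,0.06],"angular":[0.8,-1.0,-1.5]},{"dp":[-0.1,-0.03,0.01],"angular":[0.6,-0.7,-1.6]},{"dp":[-0.11,-0.07,-0.05],"angular":[0.5,-0.3,-1.7]},{"dp":[-0.15,-0.09,-0.1],"angular":[0.4,0.0,-1.8]},{"dp":[-0.18,-0.11,-0.16],"angular":[0.3,0.3,-1.9]},{"dp":[-0.21,-0.11,-0.2],"angular":[0.2,0.7,-1.8]},{"dp":[-0.24,-0.11,-0.26],"angular":[0.2,1.0,-1.8]},{"dp":[-0.27,-0.11,-0.29],"angular":[0.1,1.3,-1.6]},{"dp":[-0.31,-0.09,-0.33],"angular":[0.2,1.6,-1.5]},{"dp":[-0.01,0.01,-0.87],"angular":[-0.5,3.3,0.0]},{"dp":[-0.04,0.0,-0.82],"angular":[-0.3,3.1,0.1]},{"dp":[-0.08,0.01,-0.85],"angular":[-0.4,3.3,0.0]},{"dp":[-0.13,0.01,-0.84],"angular":[-0.4,3.3,0.1]},{"dp":[-0.16,0.0,-0.82],"angular":[-0.3,3.3,0.2]},{"dp":[-0.21,0.01,-0.84],"angular":[-0.3,3.4,0.1]},{"dp":[-0.24,0.0,-0.78],"angular":[-0.2,3.3,0.2]},{"dp":[-0.29,0.01,-0.8],"angular":[-0.3,3.4,0.2]},{"dp":[-0.33,0.01,-0.77],"angular":[-0.2,3.4,0.2]}]
```

```bash
python3 -m crank '[{"dp":[-0.07,0.02,0.06],"angular":[0.8,-1.0,-1.5]},{"dp":[-0.1,-0.03,0.01],"angular":[0.6,-0.7,-1.6]},{"dp":[-0.11,-0.07,-0.05],"angular":[0.5,-0.3,-1.7]},{"dp":[-0.15,-0.09,-0.1],"angular":[0.4,0.0,-1.8]},{"dp":[-0.18,-0.11,-0.16],"angular":[0.3,0.3,-1.9]},{"dp":[-0.21,-0.11,-0.2],"angular":[0.2,0.7,-1.8]},{"dp":[-0.24,-0.11,-0.26],"angular":[0.2,1.0,-1.8]},{"dp":[-0.27,-0.11,-0.29],"angular":[0.1,1.3,-1.6]},{"dp":[-0.31,-0.09,-0.33],"angular":[0.2,1.6,-1.5]},{"dp":[-0.01,0.01,-0.87],"angular":[-0.5,3.3,0.0]},{"dp":[-0.04,0.0,-0.82],"angular":[-0.3,3.1,0.1]},{"dp":[-0.08,0.01,-0.85],"angular":[-0.4,3.3,0.0]},{"dp":[-0.13,0.01,-0.84],"angular":[-0.4,3.3,0.1]},{"dp":[-0.16,0.0,-0.82],"angular":[-0.3,3.3,0.2]},{"dp":[-0.21,0.01,-0.84],"angular":[-0.3,3.4,0.1]},{"dp":[-0.24,0.0,-0.78],"angular":[-0.2,3.3,0.2]},{"dp":[-0.29,0.01,-0.8],"angular":[-0.3,3.4,0.2]},{"dp":[-0.33,0.01,-0.77],"angular":[-0.2,3.4,0.2]},{"dp":[0,0,0],"angular":[0,0,0]},{"dp":[0,0,0],"angular":[0,0,0]}]'
cat > g.py <<'E'
from h import *
z=np.load("grasp.npz"); Rg=R.from_quat(z["r"]); UPg=-Rg.as_matrix()[:,2]
s=sense(); e=z["p"]-s["tcp_pos"]; print("along mm",(-e@UPg*1000).round(2),"lateral",((e+UPg*(-e@UPg))*1000).round(2))
for a in(.085,.02,.005,0): go(z["p"]+UPg*a,Rg,a)
print(s["q"].round(3),"F along up",(s["force"]@UPg).round(2),"normal",(s["force"]@-Rg.as_matrix()[:,1]).round(2),"M",s["ft_torque"].round(3))
E
python3 g.py
```

```text
t: 30.6
tcp_pos: [0.4855, 0.1638, 0.1879]
tool_rot: [0.696, -0.65, 0.208, -0.222]
force: [0.5, 0.7, -6.8]
finger_gap: 0.083
gripper_force: 99.7
along mm 86.68 lateral [-2.72 -0.08 -1.91]
0.085 t 30.6 d30 [-0.059 -0.001 -0.11 ] rot [-0.07  0.35 -0.11] rows>= 1.0 F [ 0.47  0.73 -6.83] gap 0.083
0.02 t 30.6 d30 [ 1.183  0.078 -1.883] rot [-0.07  0.35 -0.11] rows>= 2.0 F [ 0.47  0.73 -6.83] gap 0.083
0.005 t 30.6 d30 [ 1.47   0.096 -2.293] rot [-0.07  0.35 -0.11] rows>= 3.0 F [ 0.47  0.73 -6.83] gap 0.083
0 t 30.6 d30 [ 1.565  0.103 -2.429] rot [-0.07  0.35 -0.11] rows>= 3.0 F [ 0.47  0.73 -6.83] gap 0.083
[ 0.126  0.42   2.188  3.534  0.09  -0.344] F along up -5.89 normal -3.5 M [-0.07   1.002 -0.003]
```

```bash
python3 -m crank '[{"dp":[-0.06,0,-0.11],"angular":[-0.07,0.35,-0.1]},{"dp":[0,0,0],"angular":[0,0,0]},{"dp":[0.18,0.012,-0.258],"angular":[0,0,0]},{"dp":[0.18,0.012,-0.258],"angular":[0,0,0]},{"dp":[0.18,0.012,-0.258],"angular":[0,0,0]},{"dp":[0.18,0.012,-0.258],"angular":[0,0,0]},{"dp":[0.18,0.012,-0.258],"angular":[0,0,0]},{"dp":[0.18,0.012,-0.258],"angular":[0,0,0]},{"dp":[0,0,0],"angular":[0,0,0]},{"dp":[0,0,0],"angular":[0,0,0]}]'; python3 g.py
```

```text
t: 31.6
tcp_pos: [0.5163, 0.1658, 0.1386]
tool_rot: [0.696, -0.651, 0.207, -0.22]
force: [-0.3, -0.4, -8.5]
finger_gap: 0.081
gripper_force: 99.7
along mm 28.61 lateral [-0.19 -0.02 -0.14]
0.085 t 31.6 d30 [-1.084 -0.069  1.534] rot [0.   0.07 0.01] rows>= 2.0 F [-0.33 -0.39 -8.46] gap 0.081
0.02 t 31.6 d30 [ 0.158  0.01  -0.239] rot [0.   0.07 0.01] rows>= 1.0 F [-0.33 -0.39 -8.46] gap 0.081
0.005 t 31.6 d30 [ 0.445  0.028 -0.649] rot [0.   0.07 0.01] rows>= 1.0 F [-0.33 -0.39 -8.46] gap 0.081
0 t 31.6 d30 [ 0.54   0.034 -0.785] rot [0.   0.07 0.01] rows>= 1.0 F [-0.33 -0.39 -8.46] gap 0.081
[ 0.123  0.564  2.152  3.324  0.189 -0.134] F along up -6.72 normal -5.15 M [-0.023  1.165  0.017]
```

```bash
python3 -m crank '[{"dp":[0.074,0.005,-0.108],"angular":[0,0.07,0]},{"dp":[0.074,0.005,-0.108],"angular":[0,0,0]},{"dp":[0.074,0.005,-0.108],"angular":[0,0,0]},{"dp":[0.074,0.005,-0.108],"angular":[0,0,0]},{"dp":[0.074,0.004,-0.108],"angular":[0,0,0]},{"dp":[0.074,0.004,-0.108],"angular":[0,0,0]},{"dp":[0,0,0],"angular":[0,0,0]}]'; python3 g.py
```

```text
t: 32.3
tcp_pos: [0.53, 0.1667, 0.119]
tool_rot: [0.696, -0.651, 0.207, -0.219]
force: [-0.2, -0.8, -6.0]
finger_gap: 0.077
gripper_force: 99.7
along mm 4.66 lateral [-0.25  0.   -0.17]
0.085 t 32.3 d30 [-1.543 -0.097  2.187] rot [0.   0.04 0.01] rows>= 3.0 F [-0.22 -0.81 -6.  ] gap 0.077
0.02 t 32.3 d30 [-0.301 -0.019  0.413] rot [0.   0.04 0.01] rows>= 1.0 F [-0.22 -0.81 -6.  ] gap 0.077
0.005 t 32.3 d30 [-0.015 -0.     0.004] rot [0.   0.04 0.01] rows>= 1.0 F [-0.22 -0.81 -6.  ] gap 0.077
0 t 32.3 d30 [ 0.081  0.006 -0.133] rot [0.   0.04 0.01] rows>= 1.0 F [-0.22 -0.81 -6.  ] gap 0.077
[ 0.12   0.618  2.13   3.293  0.22  -0.104] F along up -4.76 normal -3.67 M [-0.111  1.043 -0.024]
```

```bash
python3 -m crank '[{"dp":[0.019,0.001,-0.027],"angular":[0,0,0]},{"dp":[0.019,0.001,-0.027],"angular":[0,0,0]},{"dp":[0.019,0.001,-0.027],"angular":[0,0,0]},{"dp":[0.019,0.001,-0.027],"angular":[0,0,0]},{"dp":[0,0,0],"angular":[0,0,0]}]'; python3 g.py
```

```text
t: 32.8
tcp_pos: [0.532, 0.1668, 0.1162]
tool_rot: [0.696, -0.651, 0.207, -0.22]
force: [-0.5, -0.0, -8.0]
finger_gap: 0.077
gripper_force: 99.7
along mm 1.23 lateral [-0.28 -0.02 -0.2 ]
0.085 t 32.8 d30 [-1.61  -0.102  2.28 ] rot [0.   0.05 0.  ] rows>= 3.0 F [-0.49 -0.03 -7.97] gap 0.077
0.02 t 32.8 d30 [-0.368 -0.023  0.506] rot [0.   0.05 0.  ] rows>= 1.0 F [-0.49 -0.03 -7.97] gap 0.077
0.005 t 32.8 d30 [-0.081 -0.005  0.096] rot [0.   0.05 0.  ] rows>= 1.0 F [-0.49 -0.03 -7.97] gap 0.077
0 t 32.8 d30 [ 0.014  0.001 -0.04 ] rot [0.   0.05 0.  ] rows>= 1.0 F [-0.49 -0.03 -7.97] gap 0.077
[ 0.12   0.626  2.126  3.289  0.225 -0.1  ] F along up -6.25 normal -4.98 M [-0.058  1.15   0.004]
```

```bash
python3 -m crank '[{"dp":[0.005,0,-0.012],"angular":[0,0,0]},{"dp":[0.005,0,-0.012],"angular":[0,0,0]},{"dp":[0.005,0,-0.012],"angular":[0,0,0]},{"dp":[0,0,0],"angular":[0,0,0]}]'; python3 g.py|sed -n '1p;6,7p'
```

```text
t: 33.2
tcp_pos: [0.5325, 0.1668, 0.1153]
tool_rot: [0.696, -0.651, 0.207, -0.22]
force: [0.1, -0.1, -6.6]
finger_gap: 0.079
gripper_force: 99.9
along mm 0.2 lateral [-0.16  0.04 -0.11]
[ 0.12   0.628  2.126  3.287  0.227 -0.098] F along up -5.47 normal -3.7 M [-0.05   1.031 -0.004]
```

```bash
python3 -m crank '[{"dp":[0.006,0,-0.009],"angular":[0,0,0]},{"dp":[0.006,0,-0.009],"angular":[0,0,0]},{"dp":[0,0,0],"angular":[0,0,0]}]'; python3 g.py|sed -n '1p;6,7p'
```

```text
t: 33.5
tcp_pos: [0.5325, 0.1668, 0.1152]
tool_rot: [0.696, -0.651, 0.207, -0.22]
force: [-4.9, -1.5, 1.9]
finger_gap: 0.079
gripper_force: 101.2
along mm 0.14 lateral [-0.08  0.04 -0.05]
[ 0.12   0.629  2.126  3.286  0.228 -0.098] F along up 4.38 normal -2.96 M [-0.146  0.884 -0.089]
```

```bash
python3 -m crank '[{"dp":[0,0,0],"angular":[0,0,0]},{"dp":[0,0,0],"angular":[0,0,0]},{"dp":[0,0,0],"angular":[0,0,0]}]' 1 20; python3 -m crank '[{"dp":[0,0,0],"angular":[0,0,0]},{"dp":[0,0,0],"angular":[0,0,0]},{"dp":[0,0,0],"angular":[0,0,0]},{"dp":[0,0,0],"angular":[0,0,0]},{"dp":[0,0,0],"angular":[0,0,0]},{"dp":[0,0,0],"angular":[0,0,0]}]' 0.5; python3 g.py|sed -n '1p;6,7p'
python3 - <<'E'
from h import *
i,W,T=snap("scene");np.save("s4.npy",W);cv2.imwrite('pics/rel.png',cv2.resize(i[220:400,320:480],None,fx=3.3,fy=3.3))
E
```

```text
t: 33.8
tcp_pos: [0.5325, 0.1668, 0.1152]
tool_rot: [0.696, -0.651, 0.207, -0.22]
force: [-6.6, -0.7, 2.7]
finger_gap: 0.083
gripper_force: 101.3
t: 34.4
tcp_pos: [0.533, 0.1668, 0.1147]
tool_rot: [0.696, -0.651, 0.207, -0.22]
force: [-0.1, 0.1, 0.3]
finger_gap: 0.498
gripper_force: 0.0
along mm -0.55 lateral [-0.22  0.06 -0.15]
[ 0.12   0.63   2.125  3.286  0.228 -0.098] F along up 0.3 normal 0.14 M [ 0.008  0.318 -0.048]
```

View pics/rel.png

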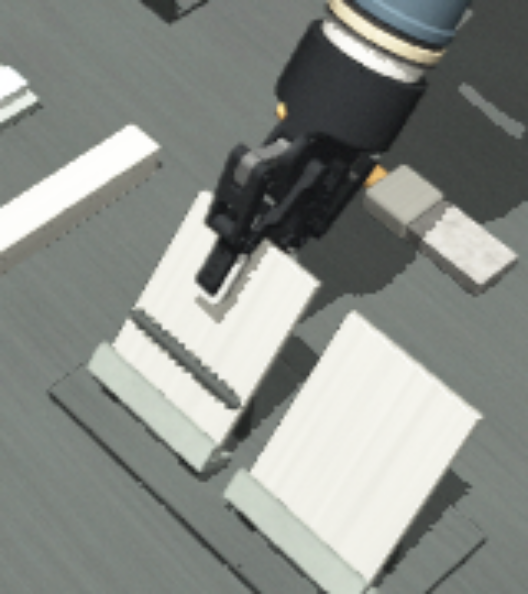

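The coupon sits just as before: bead from (135,312) to (238,403), bottom edge behind the lip, fingers open and clear on both sides. Withdrawing along the plate.

```bash
python3 -m crank '[{"dp":[-0.095,-0.006,0.137],"angular":[0,0,0]},{"dp":[-0.19,-0.0125,0.273],"angular":[0,0,0]},{"dp":[-0.19,-0.0125,0.273],"angular":[0,0,0]},{"dp":[-0.19,-0.0125,0.273],"angular":[0,0,0]},{"dp":[-0.19,-0.0125,0.273],"angular":[0,0,0]},{"dp":[-0.19,-0.0125,0.273],"angular":[0,0,0]},{"dp":[-0.19,-0.0125,0.273],"angular":[0,0,0]},{"dp":[-0.19,-0.0125,0.273],"angular":[0,0,0]},{"dp":[-0.19,-0.0125,0.273],"angular":[0,0,0]},{"dp":[-0.1,0,0.5],"angular":[0,0,0]},{"dp":[0,0,0.5],"angular":[0,0,0]},{"dp":[0,0,0],"angular":[0,0,0]},{"dp":[0,0,0],"angular":[0,0,0]},{"dp":[0,0,0],"angular":[0,0,0]}]'
python3 - <<'E'
from h import *
for n in("scene","top"):
    i,W,T=snap(n); np.save(n+".npy",W); cv2.imwrite(f"pics/{n}_end.png",i)
print(sense()["q"].round(3),sense()["force"].round(2))
E
python3 m2.py | head -8; python3 m.py | grep -E "tube|tin "
```

```text
t: 35.85
tcp_pos: [0.4819, 0.1611, 0.1977]
tool_rot: [0.696, -0.652, 0.209, -0.216]
force: [-0.4, 0.0, 0.0]
finger_gap: 0.499
gripper_force: 0.0
[ 0.127  0.39   2.182  3.977  0.059 -0.786] [-0.73  0.67 -0.12]
coupon scene 1295 n [0.829 0.034 0.558] tilt 33.9 yaw 2.37 ((-7.565181732177734, -7.195041656494141), (96.63410949707031, 92.17277526855469), 0.6356397271156311)
 width 0.09164887386573839 top [0.5164 0.1658 0.1386] bottom [0.5888 0.1688 0.0307]
blank scene 2804 n [0.817 0.054 0.574] tilt 35.0 yaw 3.79 ((-1.5485572814941406, -2.280487060546875), (96.30316925048828, 119.24803924560547), 0.04547027125954628)
 width 0.09400349986716883 top [0.5081 0.2842 0.1381] bottom [0.5825 0.2891 0.0316]
coupon top 1260 n [0.808 0.051 0.587] tilt 35.9 yaw 3.62 ((0.985626220703125, -5.8778533935546875), (95.02989196777344, 117.73119354248047), 0.30662304162979126)
 width 0.09352170543061729 top [0.5156 0.1653 0.1377] bottom [0.5917 0.1701 0.0324]
blank top 1316 n [0.814 0.052 0.578] tilt 35.3 yaw 3.66 ((0.9624366760253906, -5.245052337646484), (118.42518615722656, 96.04226684570312), 89.82194519042969)
 width 0.09355285467967775 top [0.5075 0.2849 0.1381] bottom [0.5825 0.2897 0.0321]
top tube (0.02, 0.04) 1109 ((543.6300048828125, -3.003002166748047), (179.22743225097656, 29.937923431396484), 2.6947689056396484) z [0.0261 0.0295 0.0324] x [0.4559 0.5405 0.6317] y [-0.0194 -0.0029  0.0133]
top tin (0.03, 0.07) 560 ((700.489501953125, -2.382171630859375), (55.72917938232422, 56.62369155883789), 35.01420974731445) z [0.038  0.0491 0.0525] x [0.6737 0.6984 0.7272] y [-0.0308 -0.0024  0.0246]
```

Everything is back within measurement noise, and the gripper is clear of the coupon. Handing in.

```bash
python3 -c "
from station import order
print(order.sign_off())"
```

```text
the job is handed in; nothing more can be done
None
```

The coupon was held on the rails at about 5 N for over two seconds, then set back leaning in its own bay and released; the blank, tin and tube measured unmoved, and the job was handed in at about 36 s (contact on both rails was inferred from the force readings, not seen directly).

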